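# Unstack the supplies pile and set out the sales display

### The arm

A 7-joint arm with a two-finger parallel gripper is mounted at the origin on a cart in front of the work surface, level with it; the furniture and walls round the work are solid. World frame = base frame: x ahead of the robot, y to its left, z up, the work surface at z = 0. Lengths are in m, angles in rad, forces in N, time in s.
With the tool pointing down it reaches from about 0.35 to 0.9 m from the base axis. Payload 8.1 kg.
Tool frame: the origin (TCP) lies at the very end of the fingers, on their centre line; the grasp point (between the pads) lies 19 mm behind it (ctrl.grip_depth is the distance from the TCP to the grasp point, in m); z points along the fingers, y is the line along which they close (so a half turn about z gives the same grasp; the last joint's range is limited). The gripper opens to 92 mm and grips with 3 to 60 N. Pads are 19 mm wide; open, the fingers measure 130 mm over their backs; the gripper's body (75 mm by 190 mm) begins 47 mm behind the grasp point.
Start: joints at [-1.339, 0.434, 0.025, 1.573, -0.012, 1.134, -0.075], TCP at [0.205, 0.59, 0.227] pointing down, gripper open.
Joint ranges: [-2.62, 2.62], [-0.44, 2.09], [-1.27, 1.32], [0.08, 2.57], [-1.32, 4.46], [0.12, 2], [-2.74, 2.74]. Speed limits (rad/s): [2.22, 2.22, 3.01, 3.01, 3.14, 3.14, 3.14].

### API

Orientations are given as a 3x3 rotation matrix whose columns are the frame's x, y, z axes.
In Python, from station import status, imaging, ctrl gives the robot as it stands.
- The arm moves only by the tool carry_out, never from a script. Its argument "deltas" is one flat list of numbers, 5 for each row, row after row: the shift along the tool's x, y, z in cm, then the turn about the tool's z in rad, then the finger opening in cm, from 0 to 9.18. A call has 1 to 5 rows; each row shifts and turns the commanded pose from where the row before left it, along the tool's axes as they then stand; what a row does not reach is not made up. A row lasts 1/12 s, in which the tool goes at most 41.7 mm and 7.16 degrees, less where a joint would pass 70% of its speed; a pose out of reach is approached as far as the arm can. A call is refused whole if a number of a shift passes 4.17 or a number of a turn 0.125, either way. A call with a gripper value outside its range is refused whole. The fingers move at their own pace and stop on an object; "newtons" is the grip in N (left out, the last holds). Time passes only in rows, so rows that do not move let the fingers close. It gives the time, the measured TCP pose, the force, the opening and the grip force at its end, in the units of the state.
- status.observe(): the state, without advancing time (a new reading comes with each control period).
- imaging.get_image(name): name is "scene" or "top" or "wrist"; returns a dict with "image" (480x640x3 uint8, red, green, blue), "range_z" (480x640 float32, m along the optical axis (not along the pixel's ray), 0 where there is no reading), "fovy" (degrees; the focal length in pixels is half the picture's height over the tangent of half this angle, whatever the lens; pixels are square), "cx", "cy" (the principal point, pixels), "world_from_camera" (4x4, takes a point from camera to world coordinates); the wrist camera has in their place "mount" (4x4, takes a point from camera to tool coordinates, whose origin is the TCP and whose axes are the flange's). Camera axes: x right, y down, z forward; pixel columns grow to the right and rows downward; lengths in m; the calibration is good to about 2 mm. A picture is of the moment at which its call begins: read the wrist's pose just before it.
- ctrl.sign_off(): hands the job in; it is judged then, once.
The state is a dict: "clock": time; "qpos": joint angles; "qd": joint speeds; "effort": joint torques, N m; "eef_pos": TCP position; "ee_rot": TCP orientation; "ft_force": force on the tool from outside, world axes, zero at the start; "wrist_torque": the same for the moment, N m; "finger_gap": finger opening in m; "grip_force": force on a finger pad.
Only numpy, scipy, OpenCV 4.12 (cv2) and the standard library are available. Lean on these libraries where they do the work, as an engineer would, in place of code of your own. Each camera call takes 0.05 s, during which the arm holds its last target. There are 200 camera calls.

### The job

Set out the sales display: take the pile apart and set each thing down in the middle of its own place, upright and flat: the eraser on the blue square tile, the printed tape roll on the cork disc, the red ink on the red disc, the green ink on the green disc, and at last the red tin, cleared of everything, on the long wooden board, lined up with it. Never tip an ink bottle over, and leave the white varnish bottle and the clear jar where they stand.

Things in the scene. Friction and masses are not known exactly. Their poses are not given: they have to be found in the camera images.
- eraser: eraser in a blue sleeve with a white end, 21 (own x) x 42 (own y) x 12.5 mm high, 18 g; at the start it lies flat on top of the tape roll, its long side within 20 degrees of the tin's; origin at the centre of its underside, z up
- tape_roll: roll of white printed paper tape lying flat, 52 mm outside diameter, 24 mm hole, 27 mm high, about 50 g; at the start it lies on the tin with the eraser on top; origin at the centre of its underside, z up
- red_ink: round bottle of red ink, 36 mm diameter up to 56 mm, then a black cap of 24 mm diameter up to 73 mm, about 70 g, stands on the tin at the start; origin at the centre of its underside, z up to the cap
- green_ink: round bottle of dark green ink, same shape as the red one: 36 mm diameter up to 56 mm, black cap of 24 mm diameter up to 73 mm, about 70 g, stands on the tin at the start; origin at the centre of its underside, z up to the cap
- tin: flat dark red tin with its lid shut, 67 (own x, -34 to +32 mm) x 193 (own y) x 22 mm high, about 140 g, lies on the table under the whole pile; the roll and the two bottles stand in any order in a row along its own y axis, about 66 mm apart; origin over the table at its middle, 1 mm above its underside, z up
- blue_tile: square blue glazed tile, 54 x 54 mm on a dark base, place of the eraser; fixed, 8 mm high; origin at the centre of its underside, z up
- cork_disc: round disc of 64 mm diameter with a dark wooden rim and speckled brown cork top, place of the tape roll; fixed, 8 mm high; origin at the centre of its underside, z up
- red_disc: round disc of 64 mm diameter with a light wooden rim and red top, place of the red ink; fixed, 8 mm high; origin at the centre of its underside, z up
- green_disc: round disc of 64 mm diameter with a light wooden rim and green top, place of the green ink; fixed, 8 mm high; origin at the centre of its underside, z up
- long_board: long dark wooden board with a brass screw in each corner, 72 (own x) x 206 (own y) mm, place of the tin, whose long side lies along the board's; either end may point either way; fixed, 8 mm high; origin at the centre of its underside, z up
- varnish_bottle: white bottle with a red cap, 29 mm diameter, 82 mm high, bystander to be left alone; beyond it, from x = 0.65 m outward, a fixed ring lamp hangs 240 to 350 mm above the table, to be kept clear of; origin at the centre of its underside
- jar: clear jar half full, 64 mm diameter, 80 mm high, bystander to be left alone; beside it a fixed small wooden stand up to 141 mm high takes up x = 0.46 to 0.59 m, y = -0.12 to -0.34 m; origin at the centre of its underside
Mind the look-alikes: they are no part of the job. What is shaped like the green_disc but purple or yellow is not meant.

How it is judged:
On the way:
1. eraser, tape roll and both inks are on their places while the tin is still off its board (horizontal distance between eraser and blue_tile below 0.014 m and z of eraser in the frame of blue_tile between 0.004 and 0.012 m and angle between each of eraser, tape_roll, red_ink, green_ink's own z axis and vertical below 0.12 rad and linear speed of each of eraser, tape_roll, red_ink, green_ink below 0.02 m/s and horizontal distance between tape_roll and cork_disc below 0.012 m and z of tape_roll in the frame of cork_disc between 0.004 and 0.012 m and horizontal distance between red_ink and red_disc below 0.012 m and z of red_ink in the frame of red_disc between 0.004 and 0.012 m and horizontal distance between green_ink and green_disc below 0.012 m and z of green_ink in the frame of green_disc between 0.004 and 0.012 m and horizontal distance between tin and long_board above 0.03 m), for 0.2 s.
At the end, for the whole second after the job is handed in: Middle to middle: eraser to tile and tin to board within 14 mm, tape roll and each ink to its disc within 12 mm; tin within 8 degrees of the board's direction; each rests on its place (height within 4 mm), level within 7 degrees, at rest (horizontal distance between eraser and blue_tile below 0.014 m and z of eraser in the frame of blue_tile between 0.004 and 0.012 m and angle between each of eraser, tape_roll, red_ink, green_ink, tin's own z axis and vertical below 0.12 rad and linear speed of each of eraser, tape_roll, red_ink, green_ink, tin below 0.02 m/s and horizontal distance between tape_roll and cork_disc below 0.012 m and z of tape_roll in the frame of cork_disc between 0.004 and 0.012 m and horizontal distance between red_ink and red_disc below 0.012 m and z of red_ink in the frame of red_disc between 0.004 and 0.012 m and horizontal distance between green_ink and green_disc below 0.012 m and z of green_ink in the frame of green_disc between 0.004 and 0.012 m and horizontal distance between tin and long_board below 0.014 m and z of tin in the frame of long_board between 0.005 and 0.013 m and angle between the y axis of tin and the y axis of long_board, either way round below 0.14 rad); the robot touches nothing.
It fails at once if an ink bottle is tipped over (angle between any of red_ink, green_ink's own z axis and vertical above 0.9 rad).
It fails at once if the varnish bottle or the jar is moved by more than 20 mm (distance of any of varnish_bottle, jar from where it was at the start of the episode above 0.02 m).
It also fails if it takes over 136 s, if anything falls off the work surface, if the arm or the gripper's body presses on something with over 40 N, if the wrist force passes 120 N, or if a joint passes its speed limit or range.

## Working session

There is one attempt and no reset: what is moved stays moved. The work goes in short steps, Python scripts to look and compute and a tool call to move; the robot and the scene stay as the last step left them, time stands still between calls to the robot, and variables do not carry over. Pictures are saved under pics/ and viewed, at most 16 in all, crops included, and the job is handed in when it is done.

Besides the shell and the picture viewer there is one more tool, called after "Call:" by a JSON object that holds its "api" and its "payload". carry_out: Moves the arm, as the interface text tells. Its arguments: {"type":"object","properties":{"deltas":{"type":"array"},"newtons":{"type":"number"}},"required":["deltas"]}

```bash
ls; mkdir -p pics; python3 - <<'E'
from station import status, imaging, ctrl
import cv2,numpy as np
s=status.observe();print(s, ctrl.grip_depth)
ims=[]
for n in("scene","top"):
    d=imaging.get_image(n);np.savez(f"pics/{n}0.npz",**d)
    cv2.imwrite(f"pics/{n}0.png",d["image"][:,:,::-1]);print(n,d["fovy"],d["cx"],d["cy"],d["world_from_camera"])
E
```

```text
pics
{'clock': 0.0, 'qpos': array([-1.33861328,  0.43522009,  0.02496522,  1.57406482, -0.01157361,
        1.13397731, -0.07507583]), 'qd': array([ 2.98197956e-04,  1.56689693e-03,  5.32943631e-04, -1.23412024e-03,
        1.17708713e-03, -3.36453188e-05,  1.06917483e-03]), 'effort': array([ 1.14288876e-03, -6.67848158e+01,  9.85860229e-01, -3.14448345e+01,
       -6.03726762e-02,  4.31689317e-02,  1.65378033e-04]), 'eef_pos': array([0.20524905, 0.5898215 , 0.22595916]), 'ee_rot': array([[-9.44472745e-01,  3.28589581e-01, -3.47706735e-04],
       [ 3.28589726e-01,  9.44471591e-01, -1.48497078e-03],
       [-1.59546792e-04, -1.51676729e-03, -9.99998837e-01]]), 'ft_force': array([-0.11771261,  0.22552793, -0.27502068]), 'wrist_torque': array([-0.00177583,  0.0425777 , -0.04830605]), 'grip_force': 0.0, 'finger_gap': 0.09201484228854369} 0.0188
scene 55.8843241574644 323.08240575706594 239.50972444375392 [[ 0.56821945 -0.52458084  0.63398865 -0.1328486 ]
 [-0.82277757 -0.37417434  0.4278208  -0.51267483]
 [ 0.01279569 -0.76472774 -0.64422648  0.73807028]
 [ 0.          0.          0.          1.        ]]
top 49.1730645822488 326.23258279946157 236.17487629052897 [[-6.30718552e-02 -9.77945073e-01  1.99111465e-01  3.50336352e-01]
 [-9.98008547e-01  6.16160724e-02 -1.35055812e-02 -5.85298143e-02]
 [ 9.39250168e-04 -1.99566766e-01 -9.79883781e-01  1.05818391e+00]
 [ 0.00000000e+00  0.00000000e+00  0.00000000e+00  1.00000000e+00]]
```

View pics/top0.png

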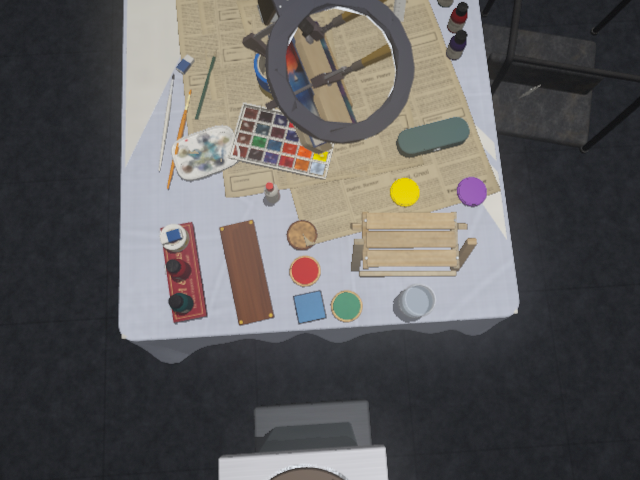

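View pics/scene0.png

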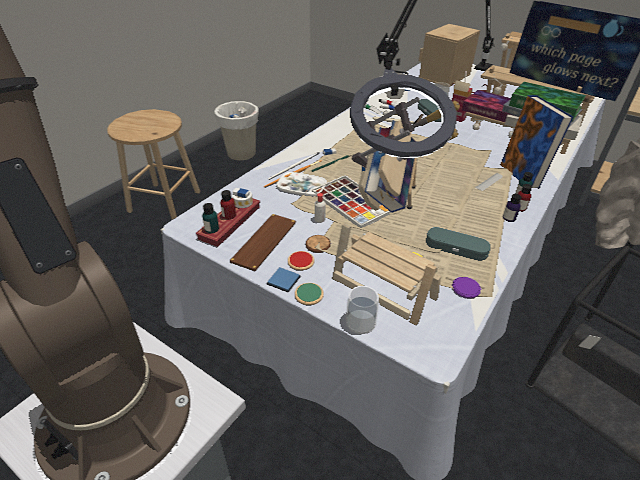

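Top view: pile on the tin with the roll and eraser at (174,236), red ink at (178,269) and green ink at (181,302). Places: board (247,272), cork (302,235), red disc (305,271), blue tile (310,307), green disc (347,306). Disc-shaped candidates are green (347,306), yellow (405,192) and purple (472,191). Green with a light rim fits the description, so I'll confirm it in a crop.

```bash
cat > h.py <<'E'
import numpy as np,cv2
from station import status,imaging,ctrl
def load(n):
    return dict(np.load(n,allow_pickle=True))
def K(d):
    return 240/np.tan(np.radians(float(d["fovy"]))/2)
def ray(d,uv,z,T=None):
    """pixels -> world points on plane z"""
    T=d["world_from_camera"] if T is None else T
    uv=np.atleast_2d(uv).astype(float);f=K(d)
    r=np.c_[(uv[:,0]-d["cx"])/f,(uv[:,1]-d["cy"])/f,np.ones(len(uv))]@T[:3,:3].T
    return T[:3,3]+r*((z-T[2,3])/r[:,2])[:,None]
def cloud(d,T=None):
    T=d["world_from_camera"] if T is None else T
    f=K(d);v,u=np.mgrid[:480,:640];Z=d["range_z"]
    P=np.dstack([(u-d["cx"])/f*Z,(v-d["cy"])/f*Z,Z])
    return P@T[:3,:3].T+T[:3,3]
def wrist():
    s=status.observe();d=imaging.get_image("wrist")
    T=np.eye(4);T[:3,:3]=s["ee_rot"];T[:3,3]=s["eef_pos"]
    return d,T@d["mount"],s
def biggest(m,minA=30):
    n,l,st,c=cv2.connectedComponentsWithStats(m.astype(np.uint8))
    return [(l==i,st[i],c[i]) for i in sorted(range(1,n),key=lambda i:-st[i,4]) if st[i,4]>=minA]
E
python3 - <<'E'
from h import *
d=load("pics/top0.npz");im=d["image"];P=cloud(d)
hsv=cv2.cvtColor(im,cv2.COLOR_RGB2HSV).astype(int);H,S,V=[hsv[:,:,i] for i in range(3)]
def roi(a,b,c,e):
    m=np.zeros((480,640),bool);m[b:e,a:c]=1;return m
def rep(n,m,z):
    m,st,c=biggest(m)[0]
    (cx,cy),wh,a=cv2.minAreaRect(np.argwhere(m)[:,::-1].astype(np.float32))
    q=cv2.boxPoints(((cx,cy),wh,a));w=ray(d,q,z);ce=ray(d,[c],z)[0]
    e=[np.linalg.norm(w[1]-w[0]),np.linalg.norm(w[2]-w[1])]
    L=w[1]-w[0] if e[0]>e[1] else w[2]-w[1]
    print(n,c.round(1),st[4],"centre",ce.round(4),"box mid",w.mean(0).round(4),"size",np.round(e,4),"dir",np.degrees(np.arctan2(L[1],L[0])).round(1),"depth z",np.median(P[m][:,2]).round(4))
print(hsv[306,347],hsv[307,310],hsv[271,305],hsv[235,302],hsv[272,247],hsv[285,199],hsv[280,280])
cl=S>70
cl2=S>60
rep("green",roi(325,285,370,328)&cl,.008)
rep("blue",roi(288,285,329,330)&cl,.008)
rep("red",roi(285,252,325,288)&cl,.008)
rep("cork",roi(284,217,320,253)&cl&(V<240),.008)
rep("board",roi(215,210,278,330)&cl,.008)
rep("tin",roi(155,210,212,328)&((S>110)),.022)
for n,(u,v) in dict(roll=(182,245),er=(174,236),redcap=(180,265),gcap=(183,297)).items(): print(n,P[v-3:v+4:3,u-3:u+4:3].reshape(-1,3).round(3).tolist())
c=im[205:335,150:380];cv2.imwrite("pics/c1.png",cv2.resize(c,None,fx=3.4,fy=3.4,interpolation=2)[:,:,::-1])
E
```

```text
[ 76  93 151] [104 106 178] [  0 157 190] [ 16  95 159] [  9 103 124] [179 126 146] [115  17 199]
green [345.9 305.8] 674 centre [ 0.4201 -0.1032  0.008 ] box mid [ 0.4199 -0.1033  0.008 ] size [0.06   0.0593] dir -93.6 depth z 0.0081
blue [309.2 306.6] 747 centre [ 0.4233 -0.0301  0.008 ] box mid [ 0.4237 -0.0299  0.008 ] size [0.0548 0.0546] dir -81.1 depth z 0.0075
red [304.5 270.6] 724 centre [ 0.4958 -0.0249  0.008 ] box mid [ 0.4962 -0.0248  0.008 ] size [0.0588 0.0589] dir 176.5 depth z 0.0079
cork [301.1 234. ] 628 centre [ 0.5715 -0.022   0.008 ] box mid [ 0.5711 -0.0233  0.008 ] size [0.0599 0.059 ] dir -47.5 depth z 0.008
board [245.9 272.3] 3442 centre [0.4997 0.0933 0.008 ] box mid [0.5021 0.0942 0.008 ] size [0.072  0.2046] dir -170.3 depth z 0.0076
tin [187.3 279.5] 1563 centre [0.4907 0.2076 0.022 ] box mid [0.5084 0.2162 0.022 ] size [0.0665 0.1935] dir -172.9 depth z 0.022
roll [[0.562, 0.217, 0.046], [0.562, 0.21, 0.049], [0.562, 0.205, 0.046], [0.555, 0.216, 0.051], [0.555, 0.21, 0.05], [0.558, 0.208, 0.034], [0.551, 0.217, 0.045], [0.552, 0.214, 0.034], [0.555, 0.211, 0.022]]
er [[0.578, 0.228, 0.062], [0.578, 0.223, 0.06], [0.578, 0.217, 0.06], [0.572, 0.227, 0.064], [0.572, 0.223, 0.058], [0.571, 0.216, 0.062], [0.566, 0.227, 0.064], [0.565, 0.221, 0.065], [0.567, 0.218, 0.055]]
redcap [[0.515, 0.208, 0.095], [0.518, 0.208, 0.073], [0.519, 0.204, 0.067], [0.509, 0.208, 0.095], [0.511, 0.205, 0.083], [0.513, 0.203, 0.069], [0.503, 0.207, 0.096], [0.505, 0.206, 0.081], [0.507, 0.203, 0.07]]
gcap [[0.458, 0.209, 0.071], [0.457, 0.204, 0.07], [0.462, 0.21, 0.022], [0.45, 0.203, 0.094], [0.451, 0.203, 0.074], [0.451, 0.198, 0.071], [0.444, 0.203, 0.094], [0.445, 0.201, 0.08], [0.446, 0.198, 0.068]]
```

View pics/c1.png

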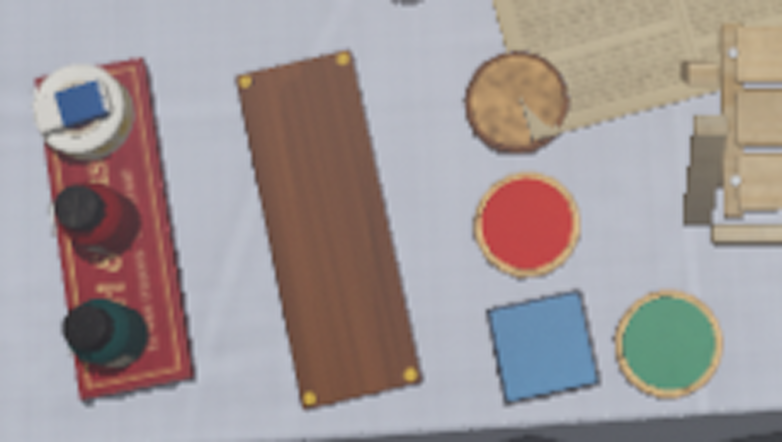

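The crop confirms the green disc with its light rim at (347,306) in the full image; yellow and purple are out. The tin order is roll and eraser at the far end, then red, then green. Next I'll write a planner and move to a hover above the pile.

```bash
cat >> h.py <<'E'
def plan(x,y,z,phi=None,gap=9.0,s=None):
    """print rows (rounded 0.1 cm, 0.01 rad, last row 0.05) from the measured pose to TCP x,y,z, closing direction phi deg (mod 180)"""
    s=s or status.observe();p=s["eef_pos"]*100;R=s["ee_rot"]
    a=np.arctan2(R[1,1],R[0,1]);t=np.array([x,y,z])*100
    tot=0 if phi is None else (lambda q:(q+np.pi/2)%np.pi-np.pi/2)(np.radians(phi)-a)
    n=max(1,int(np.ceil(max(np.abs(tot)/.12,np.linalg.norm(t-p)/3.9))))
    rows=[];b=a
    for i in range(n):
        w=(t-p)/(n-i)
        ey=np.array([np.cos(b),np.sin(b),0]);ex=np.array([ey[1],-ey[0],0])*-1
        q=1 if i<n-1 else 2
        dx,dy,dz=[round(round(v*q*10)/q/10,2) for v in (w@ex,w@ey,-w[2])]
        th=round(-(a+tot-b)/(n-i),2)
        rows.append([dx,dy,dz,th,gap]);p=p+dx*ex+dy*ey-np.array([0,0,dz]);b-=th
    print("turn",round(-tot,2),"q7",s["qpos"][6].round(2),"end",(p/100).round(4),np.degrees(b).round(1))
    for i in range(0,n,5): print([v for r in rows[i:i+5] for v in r])
E
python3 -c "
from h import *
plan(.48,.216,.28,97.1)"
```

```text
turn -0.46 q7 -0.08 end [0.4798 0.2157 0.28  ] 97.2
[-3.2, -2.2, -0.4, np.float64(-0.04), 9.0, -3.1, -2.3, -0.5, np.float64(-0.04), 9.0, -3.0, -2.4, -0.4, np.float64(-0.04), 9.0, -2.9, -2.6, -0.5, np.float64(-0.04), 9.0, -2.8, -2.7, -0.4, np.float64(-0.04), 9.0]
[-2.7, -2.8, -0.5, np.float64(-0.04), 9.0, -2.6, -2.9, -0.4, np.float64(-0.04), 9.0, -2.4, -3.0, -0.5, np.float64(-0.04), 9.0, -2.3, -3.1, -0.4, np.float64(-0.03), 9.0, -2.3, -3.1, -0.5, np.float64(-0.04), 9.0]
[-2.1, -3.2, -0.4, np.float64(-0.03), 9.0, -2.0, -3.3, -0.5, np.float64(-0.04), 9.0]
```

Call:
{"api": "carry_out", "payload": {"deltas": [-3.2,-2.2,-0.4,-0.04,9.0,-3.1,-2.3,-0.5,-0.04,9.0,-3.0,-2.4,-0.4,-0.04,9.0,-2.9,-2.6,-0.5,-0.04,9.0,-2.8,-2.7,-0.4,-0.04,9.0]}}

```text
clock: 0.52
eef_pos: [0.3207, 0.4324, 0.2487]
ee_rot: [[-0.991, 0.132, -0.0], [0.132, 0.991, -0.0], [0.0, -0.0, -1.0]]
ft_force: [0.4, -0.3, -0.6]
finger_gap: 0.09
grip_force: 0.0
```

Call:
{"api": "carry_out", "payload": {"deltas": [-2.7,-2.8,-0.5,-0.04,9.0,-2.6,-2.9,-0.4,-0.04,9.0,-2.4,-3.0,-0.5,-0.04,9.0,-2.3,-3.1,-0.4,-0.03,9.0,-2.3,-3.1,-0.5,-0.04,9.0]}}

```text
clock: 0.93
eef_pos: [0.4349, 0.2762, 0.2717]
ee_rot: [[-0.998, -0.057, -0.001], [-0.057, 0.998, -0.0], [0.001, -0.0, -1.0]]
ft_force: [0.6, 0.1, 1.1]
finger_gap: 0.0899
grip_force: 0.0
```

Call:
{"api": "carry_out", "payload": {"deltas": [-2.1,-3.2,-0.4,-0.03,9.0,-2.0,-3.3,-0.5,-0.04,9.0,0,0,0,0,9,0,0,0,0,9]}}

```text
clock: 1.27
eef_pos: [0.4812, 0.2137, 0.2807]
ee_rot: [[-0.993, -0.119, 0.0], [-0.119, 0.993, -0.001], [-0.0, -0.001, -1.0]]
ft_force: [-0.2, 1.1, -0.3]
finger_gap: 0.0902
grip_force: 0.0
```

```bash
python3 - <<'E'
from h import *
d,T,s=wrist();print(s["clock"],s["eef_pos"],d["fovy"],d["cx"],d["cy"],"\n",T.round(4))
np.savez("pics/w1.npz",T=T,**d);cv2.imwrite("pics/w1.png",d["image"][:,:,::-1])
E
```

```text
1.2667 [0.48117961 0.21371487 0.28072351] 66.69822362547555 318.70210406523813 240.60380438392465 
 [[-1.202e-01  9.511e-01  2.845e-01  4.036e-01]
 [ 9.927e-01  1.149e-01  3.530e-02  2.045e-01]
 [ 9.000e-04  2.867e-01 -9.580e-01  4.399e-01]
 [ 0.000e+00  0.000e+00  0.000e+00  1.000e+00]]
```

View pics/w1.png

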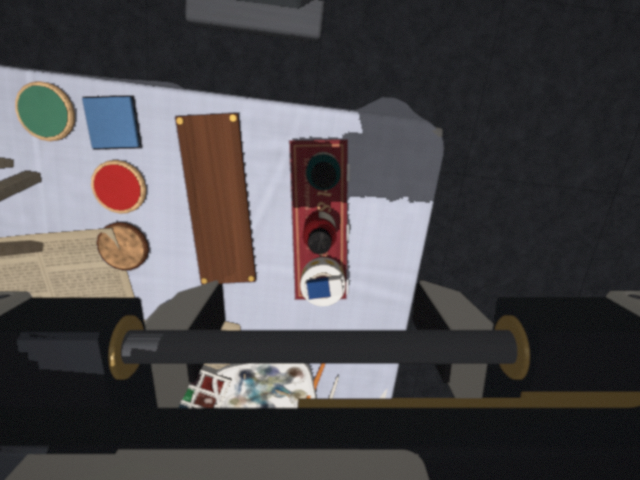

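```bash
python3 - <<'E'
from h import *
d=load("pics/w1.npz");T=d["T"];im=d["image"];P=cloud(d,T)
hsv=cv2.cvtColor(im,cv2.COLOR_RGB2HSV).astype(int);H,S,V=[hsv[:,:,i] for i in range(3)]
def roi(a,b,c,e):
    m=np.zeros((480,640),bool);m[b:e,a:c]=1;return m
def rep(n,m,z):
    m,st,c=biggest(m,10)[0]
    (cx,cy),wh,a=cv2.minAreaRect(np.argwhere(m)[:,::-1].astype(np.float32))
    w=ray(d,cv2.boxPoints(((cx,cy),wh,a)),z,T);e=[np.linalg.norm(w[1]-w[0]),np.linalg.norm(w[2]-w[1])]
    L=w[1]-w[0] if e[0]>e[1] else w[2]-w[1]
    print(n,c.round(1),st[4],"cen",ray(d,[c],z,T)[0].round(4),"box",w.mean(0).round(4),np.round(e,4),"dir",np.degrees(np.arctan2(L[1],L[0])).round(1),"z",np.median(P[m][:,2]).round(4))
rep("green",roi(10,75,80,145)&(S>70),.008)
rep("blue",roi(80,90,146,155)&(S>70),.008)
rep("red",roi(86,155,150,217)&(S>60),.008)
rep("cork",roi(95,217,150,275)&(S>70),.008)
rep("board",roi(170,105,262,286)&(S>70),.008)
rep("tin",roi(270,130,352,305)&(S>110)&((H<10)|(H>170)),.022)
rep("eraserblue",roi(295,260,350,310)&(H>95)&(H<130)&(S>120),.0615)
rep("rolltop+er",roi(290,250,350,312)&(P[:,:,2]>.042)&(P[:,:,2]<.07),.05)
rep("erpts",roi(290,250,350,312)&(P[:,:,2]>.055)&(P[:,:,2]<.07),.0615)
for n,b in dict(rcap=(300,222,340,258),gcap=(300,150,345,190)).items():
    rep(n,roi(*b)&(V<60)&(P[:,:,2]>.085),.095)
cv2.imwrite("pics/c2.png",cv2.resize(im[130:310,250:390],None,fx=3.3,fy=3.3,interpolation=2)[:,:,::-1])
E
```

```text
green [ 45.2 110.7] 2456 cen [ 0.4183 -0.1009  0.008 ] box [ 0.4189 -0.1012  0.008 ] [0.0619 0.0618] dir 125.3 z 0.0092
blue [111.2 121.8] 2505 cen [ 0.4214 -0.0282  0.008 ] box [ 0.4222 -0.0285  0.008 ] [0.0559 0.0596] dir 8.3 z 0.0087
red [118.3 186.2] 2244 cen [ 0.4937 -0.023   0.008 ] box [ 0.4942 -0.0229  0.008 ] [0.0623 0.0608] dir 121.3 z 0.0092
cork [122.3 246.5] 1836 cen [ 0.5688 -0.0207  0.008 ] box [ 0.5688 -0.021   0.008 ] [0.0612 0.0592] dir 138.3 z 0.0092
board [217.1 196.4] 9799 cen [0.4918 0.0936 0.008 ] box [0.5015 0.0929 0.008 ] [0.0699 0.2064] dir 10.0 z 0.009
tin [317.3 205.4] 4842 cen [0.4855 0.2132 0.022 ] box [0.5075 0.2173 0.022 ] [0.0608 0.1913] dir 8.1 z 0.0235
eraserblue [318.1 287.8] 348 cen [0.5712 0.2245 0.0615] box [0.5713 0.2244 0.0615] [0.0222 0.0219] dir 105.6 z 0.0628
rolltop+er [322.2 283.9] 1529 cen [0.5709 0.2292 0.05  ] box [0.5709 0.229  0.05  ] [0.05   0.0538] dir 8.0 z 0.0514
erpts [323.1 287.6] 693 cen [0.5703 0.23   0.0615] box [0.5703 0.2301 0.0615] [0.0415 0.0238] dir 104.6 z 0.0625
rcap [319.1 240.7] 462 cen [0.5062 0.2177 0.095 ] box [0.5065 0.2181 0.095 ] [0.0225 0.0248] dir 7.5 z 0.0965
gcap [323.1 174.9] 528 cen [0.4418 0.2136 0.095 ] box [0.442  0.2136 0.095 ] [0.0223 0.0241] dir 7.6 z 0.0967
```

View pics/c2.png

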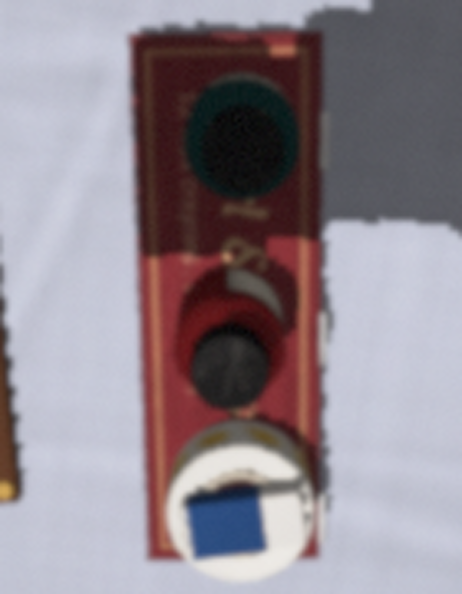

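Crop: the eraser lies crosswise on the roll, with its blue sleeve at about (318,288) in the wrist image and the white end to the right. Its measured size of 41.5 x 24 mm at z 62 mm fits. Its direction of 104.6° runs across the tin, unlike the description, so I grasp by what I measured.

```bash
sed -i 's/th=round(\(.*\),2)$/th=float(round(\1,2))/' h.py; sed -i 's/dx,dy,dz=\[round(/dx,dy,dz=[float(round(/; s#/q/10,2) for v#/q/10,2)) for v#' h.py; python3 -c "
from h import *
plan(.5705,.229,.12,14.6,3.2)"
```

```text
turn 1.44 q7 1.21 end [0.5704 0.2287 0.12  ] 14.5
[-0.8, 0.0, 1.3, 0.12, 3.2, -0.8, 0.1, 1.3, 0.12, 3.2, -0.7, 0.2, 1.3, 0.12, 3.2, -0.7, 0.3, 1.3, 0.12, 3.2, -0.7, 0.4, 1.4, 0.12, 3.2]
[-0.6, 0.4, 1.3, 0.12, 3.2, -0.6, 0.5, 1.4, 0.12, 3.2, -0.5, 0.6, 1.3, 0.12, 3.2, -0.4, 0.6, 1.4, 0.12, 3.2, -0.3, 0.7, 1.3, 0.12, 3.2]
[-0.3, 0.7, 1.4, 0.12, 3.2, -0.15, 0.7, 1.35, 0.12, 3.2]
```

Call:
{"api": "carry_out", "payload": {"deltas": [-0.8,0.0,1.3,0.12,3.2,-0.8,0.1,1.3,0.12,3.2,-0.7,0.2,1.3,0.12,3.2,-0.7,0.3,1.3,0.12,3.2,-0.7,0.4,1.4,0.12,3.2]}}

```text
clock: 1.73
eef_pos: [0.5175, 0.2242, 0.2138]
ee_rot: [[-0.888, 0.46, -0.001], [0.46, 0.888, 0.001], [0.001, 0.0, -1.0]]
ft_force: [0.0, -0.2, -0.2]
finger_gap: 0.0613
grip_force: 0.0
```

Call:
{"api": "carry_out", "payload": {"deltas": [-0.6,0.4,1.3,0.12,3.2,-0.6,0.5,1.4,0.12,3.2,-0.5,0.6,1.3,0.12,3.2,-0.4,0.6,1.4,0.12,3.2,-0.3,0.7,1.3,0.12,3.2]}}

```text
clock: 2.15
eef_pos: [0.5545, 0.2297, 0.1464]
ee_rot: [[-0.473, 0.881, -0.001], [0.881, 0.473, 0.0], [0.001, -0.001, -1.0]]
ft_force: [0.9, 0.1, 0.5]
finger_gap: 0.0326
grip_force: 0.0
```

Call:
{"api": "carry_out", "payload": {"deltas": [-0.3,0.7,1.4,0.12,3.2,-0.15,0.7,1.35,0.12,3.2,0,0,0,0,3.2,0,0,0,0,3.2,0,0,0,0,3.2]}}

```text
clock: 2.57
eef_pos: [0.5695, 0.2305, 0.1205]
ee_rot: [[-0.258, 0.966, -0.001], [0.966, 0.258, 0.0], [0.0, -0.0, -1.0]]
ft_force: [0.9, -0.6, 0.1]
finger_gap: 0.0318
grip_force: 0.0
```

```bash
python3 -c "
from h import *
s=status.observe();print(s['qpos'].round(2),s['eef_pos'],s['finger_gap'])
plan(.5705,.229,.051,14.6,3.2)"
```

```text
[-0.76  0.54  0.42  1.75 -0.27  0.91  0.04] [0.56954813 0.23052307 0.12054907] 0.031814148582000906
turn 0.01 q7 0.04 end [0.5704 0.2292 0.051 ] 14.4
[-0.1, 0.0, 3.5, 0.0, 3.2, -0.05, 0.05, 3.45, 0.01, 3.2]
```

Call:
{"api": "carry_out", "payload": {"deltas": [-0.1,0.1,3,0,3.2,-0.1,0,2,0,3.2,0,0,1.0,0,3.2,0,0,0.85,0,3.2,0,0,0,0,3.2]}}

```text
clock: 2.98
eef_pos: [0.5711, 0.2278, 0.0511]
ee_rot: [[-0.254, 0.967, -0.001], [0.967, 0.254, -0.0], [0.0, -0.001, -1.0]]
ft_force: [-0.2, 0.1, 0.2]
finger_gap: 0.0323
grip_force: 0.0
```

Call:
{"api": "carry_out", "payload": {"deltas": [0,0,0,0,1.5,0,0,0,0,1.5,0,0,0,0,1.5,0,0,0,0,1.5,0,0,0,0,1.5], "newtons": 10}}

```text
clock: 3.4
eef_pos: [0.5726, 0.2281, 0.0528]
ee_rot: [[-0.253, 0.967, 0.002], [0.967, 0.253, 0.001], [0.0, 0.002, -1.0]]
ft_force: [0.2, 0.3, 6.6]
finger_gap: 0.0199
grip_force: 10.0
```

Call:
{"api": "carry_out", "payload": {"deltas": [0,0,-2,0,1.5,0,0,-3,0,1.5,0,0,-3,0,1.5,0,0,-2,0,1.5,0,0,0,0,1.5]}}

```text
clock: 3.82
eef_pos: [0.5743, 0.2284, 0.1565]
ee_rot: [[-0.253, 0.967, 0.006], [0.967, 0.253, 0.003], [0.002, 0.007, -1.0]]
ft_force: [0.1, -0.2, 0.5]
finger_gap: 0.0195
grip_force: 10.0
```

```bash
python3 - <<'E'
from h import *
d,T,s=wrist();print(s["eef_pos"],s["finger_gap"],s["grip_force"])
cv2.imwrite("pics/w2.png",d["image"][:,:,::-1])
plan(.4228,-.0292,.10,8,1.5)
E
```

```text
[0.57433227 0.22841444 0.15649281] 0.019492300963758386 9.999521523714066
turn 0.12 q7 0.02 end [ 0.4226 -0.0291  0.0998] 7.8
[-2.6, -2.6, 0.7, 0.01, 1.5, -2.7, -2.6, 0.7, 0.02, 1.5, -2.7, -2.6, 0.7, 0.01, 1.5, -2.7, -2.5, 0.7, 0.02, 1.5, -2.8, -2.5, 0.7, 0.01, 1.5]
[-2.8, -2.4, 0.6, 0.02, 1.5, -2.9, -2.4, 0.7, 0.01, 1.5, -2.9, -2.4, 0.65, 0.02, 1.5]
```

View pics/w2.png

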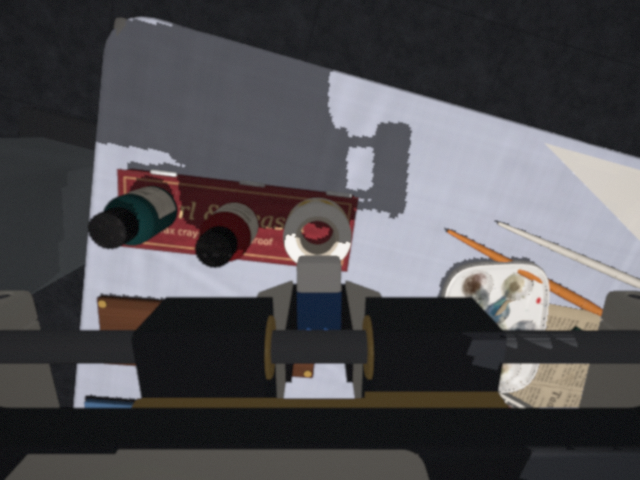

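Call:
{"api": "carry_out", "payload": {"deltas": [-2.6,-2.6,0.7,0.01,1.5,-2.7,-2.6,0.7,0.02,1.5,-2.7,-2.6,0.7,0.01,1.5,-2.7,-2.5,0.7,0.02,1.5,-2.8,-2.5,0.7,0.01,1.5]}}

```text
clock: 4.28
eef_pos: [0.4757, 0.066, 0.1156]
ee_rot: [[-0.184, 0.983, -0.001], [0.983, 0.184, -0.0], [-0.0, -0.001, -1.0]]
ft_force: [1.0, -0.8, -0.1]
finger_gap: 0.0198
grip_force: 10.0
```

Call:
{"api": "carry_out", "payload": {"deltas": [-2.8,-2.4,0.6,0.02,1.5,-2.9,-2.4,0.7,0.01,1.5,-2.9,-2.4,0.65,0.02,1.5,0,0,0,0,1.5,0,0,0,0,1.5]}}

```text
clock: 4.7
eef_pos: [0.4191, -0.0312, 0.0965]
ee_rot: [[-0.131, 0.991, -0.002], [0.991, 0.131, -0.0], [0.0, -0.002, -1.0]]
ft_force: [1.0, -0.4, 0.4]
finger_gap: 0.0199
grip_force: 10.0
```

```bash
python3 - <<'E'
from h import *
d,T,s=wrist();print(s["eef_pos"],s["ee_rot"].round(3).tolist(),s["finger_gap"])
im=d["image"];P=cloud(d,T)
hsv=cv2.cvtColor(im,cv2.COLOR_RGB2HSV).astype(int);H,S,V=[hsv[:,:,i] for i in range(3)]
m=(H>95)&(H<130)&(S>80)
for mm,st,c in biggest(m,100)[:3]: print(st,c.round(1),np.median(P[mm],0).round(4))
np.savez("pics/w3.npz",T=T,**d);cv2.imwrite("pics/w3.png",im[:,:,::-1])
plan(.4228,-.0292,.0115,8,1.5)
E
```

```text
[ 0.41907926 -0.03122218  0.09649716] [[-0.131, 0.991, -0.002], [0.991, 0.131, -0.0], [0.0, -0.002, -1.0]] 0.019928192405641542
[ 285  205   79   75 4509] [325.5 235.6] [ 0.4224 -0.0219  0.0091]
[ 296  292   47   38 1702] [318.7 310.8] [ 0.4187 -0.0311  0.1066]
turn -0.01 q7 0.35 end [ 0.4229 -0.0291  0.0113] 8.3
[0.0, 0.1, 2.8, -0.0, 1.5, 0.0, 0.1, 2.9, -0.0, 1.5, 0.05, 0.05, 2.85, -0.01, 1.5]
```

Call:
{"api": "carry_out", "payload": {"deltas": [0,0.1,3,0,1.5,0,0.2,3,0,1.5,0,0,1.5,0,1.5,0,0,0.7,0,1.5,0,0,0,0,1.5]}}

```text
clock: 5.17
eef_pos: [0.4237, -0.0284, 0.0139]
ee_rot: [[-0.137, 0.991, -0.003], [0.991, 0.137, -0.0], [0.0, -0.003, -1.0]]
ft_force: [0.1, -0.3, 0.3]
finger_gap: 0.0197
grip_force: 10.0
```

```bash
python3 -c "
from h import *
s=status.observe();print(s['eef_pos'],s['ft_force'])"
```

```text
[ 0.42366203 -0.02839327  0.01389712] [ 0.11235596 -0.33702919  0.27323979]
```

Call:
{"api": "carry_out", "payload": {"deltas": [-0.1,0,0.15,0,1.5,0,0,0.1,0,1.5,0,0,0,0,1.5]}}

```text
clock: 5.42
eef_pos: [0.425, -0.03, 0.0134]
ee_rot: [[-0.136, 0.991, 0.002], [0.991, 0.136, 0.0], [0.0, 0.002, -1.0]]
ft_force: [-0.6, -0.2, -0.5]
finger_gap: 0.0197
grip_force: 10.0
```

Call:
{"api": "carry_out", "payload": {"deltas": [0,0,0,0,2.8,0,0,0,0,3.4,0,0,0,0,3.4,0,0,-1,0,3.4,0,0,-2,0,3.4]}}

```text
clock: 5.83
eef_pos: [0.423, -0.0303, 0.042]
ee_rot: [[-0.135, 0.991, -0.003], [0.991, 0.135, -0.0], [-0.0, -0.003, -1.0]]
ft_force: [0.2, 0.2, -0.3]
finger_gap: 0.0342
grip_force: 0.0
```

Call:
{"api": "carry_out", "payload": {"deltas": [0,0,-4,0,9,0,0,-4,0,9,0,0,-4,0,9,0,0,0,0,9,0,0,0,0,9]}}

```text
clock: 6.25
eef_pos: [0.4258, -0.0298, 0.1648]
ee_rot: [[-0.136, 0.991, 0.005], [0.991, 0.136, 0.002], [0.001, 0.005, -1.0]]
ft_force: [-0.4, 0.9, -0.3]
finger_gap: 0.0629
grip_force: 0.0
```

```bash
python3 - <<'E'
from h import *
d,T,s=wrist();print(s["eef_pos"],s["clock"])
im=d["image"];P=cloud(d,T)
cv2.imwrite("pics/w4.png",im[:,:,::-1])
m=(P[:,:,2]>.016)&(P[:,:,2]<.03);m[290:]=0
for mm,st,c in biggest(m,60)[:3]: print(st,c.round(1),np.median(P[mm],0).round(4),P[mm].mean(0).round(4))
plan(.5705,.229,.14,97.6,9)
E
```

```text
[ 0.42575482 -0.02979227  0.16482554] 6.25
[ 305  199   24   48 1136] [316.5 222.4] [ 0.4237 -0.0261  0.0214] [ 0.4237 -0.0263  0.0214]
[578 173  33  35 423] [589.2 188. ] [0.6425 0.0341 0.0234] [0.6434 0.0339 0.0232]
turn -1.57 q7 0.26 end [0.5703 0.2289 0.1398] 97.8
[1.7, 1.3, 0.2, -0.11, 9, 1.5, 1.5, 0.2, -0.11, 9, 1.4, 1.6, 0.2, -0.11, 9, 1.2, 1.8, 0.2, -0.11, 9, 1.0, 1.9, 0.2, -0.11, 9]
[0.8, 2.0, 0.1, -0.11, 9, 0.5, 2.0, 0.2, -0.11, 9, 0.3, 2.1, 0.1, -0.11, 9, 0.1, 2.1, 0.2, -0.11, 9, -0.1, 2.1, 0.1, -0.12, 9]
[-0.4, 2.1, 0.2, -0.11, 9, -0.6, 2.0, 0.1, -0.12, 9, -0.9, 1.9, 0.2, -0.11, 9, -1.05, 1.85, 0.15, -0.12, 9]
```

View pics/w4.png

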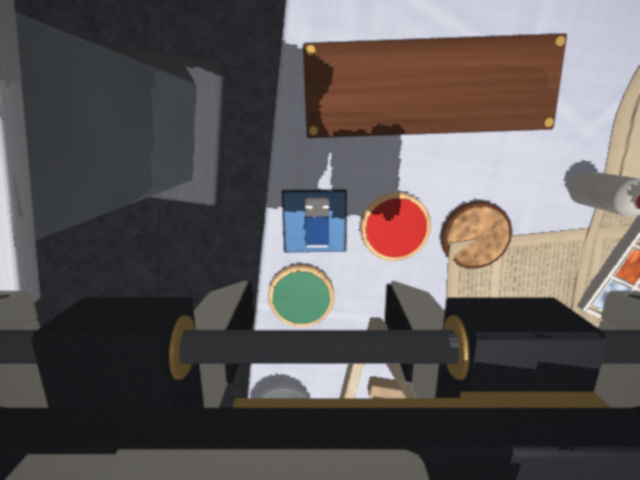

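```bash
python3 - <<'E'
from h import *
d=imaging.get_image("wrist");M=d["mount"]
def pose(R,p):
    T=np.eye(4);T[:3,:3]=R;T[:3,3]=p;return T@M
T2=pose(np.array([[-0.253,0.967,0.006],[0.967,0.253,0.003],[0.002,0.007,-1.0]]),[0.57433,0.22841,0.15649])
T4=pose(np.array([[-0.136,0.991,0.005],[0.991,0.136,0.002],[0.001,0.005,-1.0]]),[0.42575,-0.02979,0.16483])
def run(f,T,items):
    im=cv2.imread(f);hsv=cv2.cvtColor(im,cv2.COLOR_BGR2HSV).astype(int)
    for n,(a,b,c,e),fn,z in items:
        m=np.zeros((480,640),bool);m[b:e,a:c]=1;m&=fn(*[hsv[:,:,i] for i in range(3)])
        m,st,ce=biggest(m)[0]
        pts=np.argwhere(m)[:,::-1].astype(np.float32)
        (u,v),wh,an=cv2.minAreaRect(pts);w=ray(d,cv2.boxPoints(((u,v),wh,an)),z,T)
        L=w[1]-w[0]
        print(n,ray(d,[ce],z,T)[0].round(4),"box",w.mean(0).round(4),st.tolist(),np.round([np.linalg.norm(w[1]-w[0]),np.linalg.norm(w[2]-w[1])],4),np.degrees(np.arctan2(L[1],L[0])).round(1))
sat=lambda H,S,V:S>70
run("pics/w2.png",T2,[("roll",(270,190,365,275),lambda H,S,V:(S<40)&(V>60),.049)])
run("pics/w4.png",T4,[("blue",(275,180,352,258),lambda H,S,V:(S>60),.008),("red",(355,185,438,266),sat,.008),("cork",(436,193,520,272),sat,.008),("green",(262,258,340,332),sat,.008),("board",(295,25,575,145),sat,.008)])
s=status.observe();print(s["eef_pos"])
E
```

```text
roll [0.5795 0.2291 0.049 ] box [0.5723 0.2321 0.049 ] [270, 190, 95, 85, 4690] [0.066  0.0689] 102.5
blue [ 0.4215 -0.0295  0.008 ] box [ 0.4218 -0.029   0.008 ] [283, 191, 63, 61, 3176] [0.0539 0.0549] 7.8
red [ 0.4942 -0.0231  0.008 ] box [ 0.4942 -0.0235  0.008 ] [361, 192, 69, 68, 3689] [0.0593 0.0621] 7.8
cork [ 0.569  -0.0206  0.008 ] box [ 0.5685 -0.0219  0.008 ] [442, 202, 70, 67, 3473] [0.0597 0.062 ] 44.0
green [ 0.419  -0.1014  0.008 ] box [ 0.4192 -0.1021  0.008 ] [269, 265, 65, 61, 2922] [0.059 0.062] 7.8
board [0.5009 0.0957 0.008 ] box [0.504  0.0947 0.008 ] [304, 34, 262, 103, 23714] [0.2032 0.0712] 9.8
[ 0.42374871 -0.02987488  0.16238204]
```

Call:
{"api": "carry_out", "payload": {"deltas": [1.7,1.3,0.2,-0.11,9,1.5,1.5,0.2,-0.11,9,1.4,1.6,0.2,-0.11,9,1.2,1.8,0.2,-0.11,9,1.0,1.9,0.2,-0.11,9]}}

```text
clock: 6.77
eef_pos: [0.4762, 0.0635, 0.1508]
ee_rot: [[-0.637, 0.771, -0.003], [0.771, 0.637, -0.001], [0.002, -0.003, -1.0]]
ft_force: [-0.0, 0.6, -0.1]
finger_gap: 0.0896
grip_force: 0.0
```

Call:
{"api": "carry_out", "payload": {"deltas": [0.8,2.0,0.1,-0.11,9,0.5,2.0,0.2,-0.11,9,0.3,2.1,0.1,-0.11,9,0.1,2.1,0.2,-0.11,9,-0.1,2.1,0.1,-0.12,9]}}

```text
clock: 7.18
eef_pos: [0.5277, 0.1551, 0.1433]
ee_rot: [[-0.949, 0.315, -0.004], [0.315, 0.949, -0.001], [0.003, -0.002, -1.0]]
ft_force: [0.8, 0.5, 0.6]
finger_gap: 0.0901
grip_force: 0.0
```

Call:
{"api": "carry_out", "payload": {"deltas": [-0.4,2.1,0.2,-0.11,9,-0.6,2.0,0.1,-0.12,9,-0.9,1.9,0.2,-0.11,9,-1.0,1.8,0.1,-0.12,9,0,0,0,0,9]}}

```text
clock: 7.6
eef_pos: [0.5695, 0.2316, 0.1369]
ee_rot: [[-0.989, -0.145, -0.003], [-0.145, 0.989, 0.001], [0.003, 0.002, -1.0]]
ft_force: [-0.4, 0.4, 1.1]
finger_gap: 0.0899
grip_force: 0.0
```

```bash
python3 - <<'E'
from h import *
d,T,s=wrist();print(s["eef_pos"],s["finger_gap"])
P=cloud(d,T);cv2.imwrite("pics/w5.png",d["image"][:,:,::-1])
m=(P[:,:,2]>.042)&(P[:,:,2]<.06);m[:200]=0
for mm,st,c in biggest(m,60)[:3]: print(st,c.round(1),P[mm].mean(0).round(4))
plan(.5705,.229,.027,97.6,9)
E
```

```text
[0.56952493 0.23161871 0.13689173] 0.08985675604074518
[ 278  213   73   72 3215] [313.9 248.8] [0.5715 0.2291 0.0499]
turn 0.01 q7 1.31 end [0.5704 0.2291 0.0269] 97.3
[-0.1, 0.0, 3.7, 0.0, 9, 0.0, 0.0, 3.6, 0.0, 9, -0.05, -0.05, 3.7, 0.01, 9]
```

Call:
{"api": "carry_out", "payload": {"deltas": [-0.2,-0.2,4,0,9,0,0,3,0,9,0,0,2.5,0,9,0,0,1.3,0,9,0,0,0,0,9]}}

```text
clock: 8.07
eef_pos: [0.5685, 0.2235, 0.0271]
ee_rot: [[-0.991, -0.132, -0.008], [-0.132, 0.991, -0.004], [0.008, -0.003, -1.0]]
ft_force: [-1.1, 0.5, -0.7]
finger_gap: 0.0903
grip_force: 0.0
```

Call:
{"api": "carry_out", "payload": {"deltas": [0,0,0,0,6,0,0,0,0,5,0,0,0,0,4.6,0,0,0,0,4.6,0,0,0,0,4.6], "newtons": 12}}

```text
clock: 8.48
eef_pos: [0.5724, 0.2264, 0.0327]
ee_rot: [[-0.991, -0.135, 0.001], [-0.135, 0.991, 0.001], [-0.001, 0.001, -1.0]]
ft_force: [-0.5, 0.2, -0.5]
finger_gap: 0.0615
grip_force: 0.0
```

Call:
{"api": "carry_out", "payload": {"deltas": [0,0,0,0,4.6,0,0,0,0,4.6,0,0,-1,0,4.6,0,0,-2,0,4.6,0,0,-3,0,4.6]}}

```text
clock: 8.9
eef_pos: [0.5702, 0.2254, 0.0908]
ee_rot: [[-0.991, -0.135, -0.004], [-0.135, 0.991, -0.002], [0.004, -0.002, -1.0]]
ft_force: [-0.0, 0.1, -0.8]
finger_gap: 0.0514
grip_force: 12.0
```

Call:
{"api": "carry_out", "payload": {"deltas": [0,0,-4,0,4.6,0,0,-3,0,4.6,0,0,0,0,4.6]}}

```text
clock: 9.15
eef_pos: [0.5754, 0.2274, 0.1692]
ee_rot: [[-0.991, -0.134, 0.009], [-0.134, 0.991, 0.005], [-0.01, 0.003, -1.0]]
ft_force: [0.4, 1.0, 0.5]
finger_gap: 0.0516
grip_force: 12.0
```

```bash
python3 - <<'E'
from h import *
s=status.observe();print(s["eef_pos"],s["finger_gap"],s["qpos"].round(2))
plan(.569,-.0215,.12,135,4.6)
E
```

```text
[0.57536683 0.22739571 0.16920949] 0.05162759630565479 [-0.56  0.47  0.14  1.68 -0.07  0.99  1.31]
turn -0.65 q7 1.31 end [ 0.569  -0.0215  0.1202] 135.0
[0.6, -3.5, 0.7, -0.09, 4.6, 0.9, -3.4, 0.7, -0.09, 4.6, 1.2, -3.4, 0.7, -0.09, 4.6, 1.5, -3.2, 0.7, -0.1, 4.6, 1.8, -3.1, 0.7, -0.09, 4.6]
[2.0, -2.9, 0.7, -0.1, 4.6, 2.35, -2.7, 0.7, -0.09, 4.6]
```

Call:
{"api": "carry_out", "payload": {"deltas": [0.6,-3.5,0.7,-0.09,4.6,0.9,-3.4,0.7,-0.09,4.6,1.2,-3.4,0.7,-0.09,4.6,1.5,-3.2,0.7,-0.1,4.6,1.8,-3.1,0.7,-0.09,4.6]}}

```text
clock: 9.57
eef_pos: [0.5663, 0.0468, 0.127]
ee_rot: [[-0.825, -0.565, 0.0], [-0.565, 0.825, -0.0], [-0.0, -0.0, -1.0]]
ft_force: [0.6, 0.4, -0.5]
finger_gap: 0.0517
grip_force: 12.0
```

Call:
{"api": "carry_out", "payload": {"deltas": [2.0,-2.9,0.7,-0.1,4.6,2.3,-2.7,0.7,-0.09,4.6,0,0,0,0,4.6,0,0,0,0,4.6,0,0,0,0,4.6]}}

```text
clock: 9.98
eef_pos: [0.5661, -0.0222, 0.113]
ee_rot: [[-0.708, -0.706, 0.0], [-0.706, 0.708, 0.001], [-0.001, 0.0, -1.0]]
ft_force: [0.6, 0.1, -0.7]
finger_gap: 0.0514
grip_force: 12.0
```

```bash
python3 - <<'E'
from h import *
d,T,s=wrist();print(s["eef_pos"],s["finger_gap"])
P=cloud(d,T);cv2.imwrite("pics/w6.png",d["image"][:,:,::-1])
m=(P[:,:,2]>.10)&(P[:,:,2]<.16);m[:,:250]=0;m[:,390:]=0;m&=(np.hypot(P[:,:,0]-s["eef_pos"][0],P[:,:,1]-s["eef_pos"][1])<.03)
for mm,st,c in biggest(m,60)[:3]: print(st,c.round(1),P[mm].mean(0).round(4),np.percentile(P[mm],[5,50,90],0).round(3).tolist())
plan(.569,-.0215,.0145,135,4.6)
E
```

```text
[ 0.56609944 -0.0222222   0.11304811] 0.05140394330107617
[ 250  248  140   82 7948] [318.5 293.9] [ 0.5587 -0.029   0.1269] [[0.541, -0.047, 0.109], [0.555, -0.032, 0.131], [0.579, -0.009, 0.132]]
[286 364  66   9 420] [318.6 367.2] [ 0.5827 -0.0049  0.1312] [[0.574, -0.014, 0.13], [0.583, -0.005, 0.131], [0.589, 0.002, 0.132]]
turn -0.0 q7 2.3 end [ 0.5687 -0.0216  0.0146] 135.0
[-0.1, -0.1, 3.3, -0.0, 4.6, 0.0, -0.1, 3.3, -0.0, 4.6, -0.05, 0.0, 3.25, -0.0, 4.6]
```

View pics/w6.png

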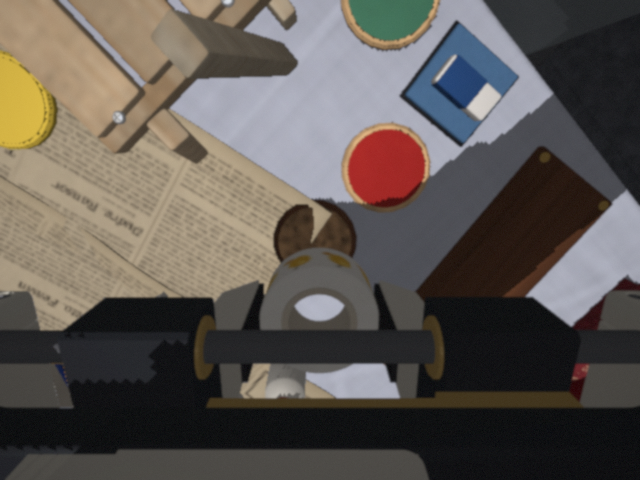

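Call:
{"api": "carry_out", "payload": {"deltas": [-0.2,-0.1,3,0,4.6,-0.1,-0.1,3,0,4.6,0,0,2,0,4.6,0,0,1,0,4.6,0,0,0,0,4.6]}}

```text
clock: 10.45
eef_pos: [0.5683, -0.0201, 0.0209]
ee_rot: [[-0.706, -0.708, -0.004], [-0.708, 0.706, 0.0], [0.002, 0.003, -1.0]]
ft_force: [0.2, -0.1, -0.4]
finger_gap: 0.0517
grip_force: 12.0
```

```bash
python3 - <<'E'
from h import *
s=status.observe();print(s["eef_pos"],s["ft_force"])
plan(.569,-.0215,.018,135,4.6)
E
```

```text
[ 0.56825265 -0.02007401  0.02091642] [ 0.22252051 -0.14266972 -0.40405517]
turn 0.0 q7 2.3 end [ 0.569  -0.0215  0.0179] 135.1
[0.05, -0.15, 0.3, 0.0, 4.6]
```

Lower to contact, release gently and lift. I don't open wide, so the fingers stay clear.

Call:
{"api": "carry_out", "payload": {"deltas": [0,-0.1,0.2,0,4.6,0,0,0.1,0,4.6,0,0,0,0,4.6,0,0,0,0,5.4,0,0,0,0,6]}}

```text
clock: 10.87
eef_pos: [0.5709, -0.0224, 0.0206]
ee_rot: [[-0.707, -0.707, 0.002], [-0.707, 0.707, 0.0], [-0.001, -0.001, -1.0]]
ft_force: [-0.5, 0.5, -0.1]
finger_gap: 0.0569
grip_force: 0.0
```

Call:
{"api": "carry_out", "payload": {"deltas": [0,0,0,0,6.4,0,0,0,0,6.4,0,0,-1,0,6.4,0,0,-2,0,6.4,0,0,-3,0,6.4]}}

```text
clock: 11.28
eef_pos: [0.5685, -0.0224, 0.079]
ee_rot: [[-0.707, -0.707, -0.004], [-0.707, 0.707, -0.0], [0.003, 0.003, -1.0]]
ft_force: [0.7, 0.8, -0.0]
finger_gap: 0.0637
grip_force: 0.0
```

Call:
{"api": "carry_out", "payload": {"deltas": [0,0,-4,0,9,0,0,-4,0,9,0,0,-2,0,9,0,0,0,0,9,0,0,0,0,9]}}

```text
clock: 11.7
eef_pos: [0.5711, -0.0224, 0.1817]
ee_rot: [[-0.707, -0.707, 0.004], [-0.707, 0.707, 0.0], [-0.003, -0.002, -1.0]]
ft_force: [-0.5, 0.1, -1.1]
finger_gap: 0.089
grip_force: 0.0
```

```bash
python3 - <<'E'
from h import *
d,T,s=wrist();print(s["eef_pos"],s["clock"])
P=cloud(d,T);cv2.imwrite("pics/w7.png",d["image"][:,:,::-1])
m=(P[:,:,2]>.03)&(P[:,:,2]<.042)&(np.hypot(P[:,:,0]-.569,P[:,:,1]+.0215)<.045)
for mm,st,c in biggest(m,60)[:2]: print(st,c.round(1),P[mm].mean(0).round(4),P[mm].min(0).round(3),P[mm].max(0).round(3))
plan(.48,.216,.19,97.6,9)
E
```

```text
[ 0.57108918 -0.02239162  0.18174097] 11.7
[ 289  196   60   60 2112] [319.  225.4] [ 0.5711 -0.0214  0.0355] [ 0.546 -0.047  0.03 ] [0.598 0.005 0.038]
turn 0.65 q7 2.3 end [0.4799 0.2159 0.1902] 97.7
[-1.5, 3.3, -0.1, 0.09, 9, -1.2, 3.4, -0.1, 0.09, 9, -0.9, 3.5, -0.2, 0.09, 9, -0.5, 3.6, -0.1, 0.1, 9, -0.2, 3.7, -0.2, 0.09, 9]
[0.1, 3.6, -0.1, 0.1, 9, 0.55, 3.65, -0.2, 0.09, 9]
```

```bash
python3 - <<'E'
from h import *
plan(.5,.2165,.17,97.6,9)
E
```

```text
turn 0.65 q7 2.3 end [0.5001 0.2164 0.1702] 97.7
[-1.7, 3.1, 0.1, 0.09, 9, -1.4, 3.3, 0.2, 0.09, 9, -1.1, 3.4, 0.1, 0.09, 9, -0.8, 3.5, 0.2, 0.1, 9, -0.5, 3.5, 0.1, 0.09, 9]
[-0.2, 3.5, 0.2, 0.1, 9, 0.25, 3.55, 0.1, 0.09, 9]
```

Call:
{"api": "carry_out", "payload": {"deltas": [-1.7,3.1,0.1,0.09,9,-1.4,3.3,0.2,0.09,9,-1.1,3.4,0.1,0.09,9,-0.8,3.5,0.2,0.1,9,-0.5,3.5,0.1,0.09,9]}}

```text
clock: 12.17
eef_pos: [0.518, 0.1496, 0.1711]
ee_rot: [[-0.949, -0.314, -0.003], [-0.314, 0.949, -0.001], [0.003, -0.0, -1.0]]
ft_force: [-0.3, 0.5, -0.1]
finger_gap: 0.0897
grip_force: 0.0
```

Call:
{"api": "carry_out", "payload": {"deltas": [-0.2,3.5,0.2,0.1,9,0.2,3.5,0.1,0.09,9,0,0,0,0,9,0,0,0,0,9,0,0,0,0,9]}}

```text
clock: 12.58
eef_pos: [0.5002, 0.2152, 0.1686]
ee_rot: [[-0.991, -0.136, -0.002], [-0.136, 0.991, -0.002], [0.002, -0.001, -1.0]]
ft_force: [0.6, -0.6, 0.8]
finger_gap: 0.09
grip_force: 0.0
```

```bash
python3 - <<'E'
from h import *
d,T,s=wrist();print(s["eef_pos"],s["clock"])
P=cloud(d,T);cv2.imwrite("pics/w8.png",d["image"][:,:,::-1])
for x0 in (.506,.442):
  m=(P[:,:,2]>.088)&(P[:,:,2]<.105)&(abs(P[:,:,0]-x0)<.03)&(abs(P[:,:,1]-.216)<.03)
  for mm,st,c in biggest(m,60)[:2]: print(st,c.round(1),P[mm].mean(0).round(4),P[mm].min(0).round(3),P[mm].max(0).round(3))
plan(.506,.2175,.041,97.6,9)
E
```

```text
[0.50021929 0.21520427 0.16855093] 12.5833
[ 303  245   35   37 1016] [320.1 262.8] [0.5067 0.2174 0.0962] [0.496 0.206 0.088] [0.52  0.229 0.098]
[ 310  146   38   40 1150] [328.1 165.3] [0.4419 0.2134 0.0967] [0.43  0.202 0.088] [0.454 0.225 0.099]
turn 0.0 q7 1.23 end [0.5058 0.2177 0.0409] 97.7
[-0.1, 0.1, 3.2, 0.0, 9, -0.2, 0.0, 3.2, 0.0, 9, -0.1, 0.1, 3.2, 0.0, 9, -0.15, 0.05, 3.2, 0.0, 9]
```

View pics/w8.png

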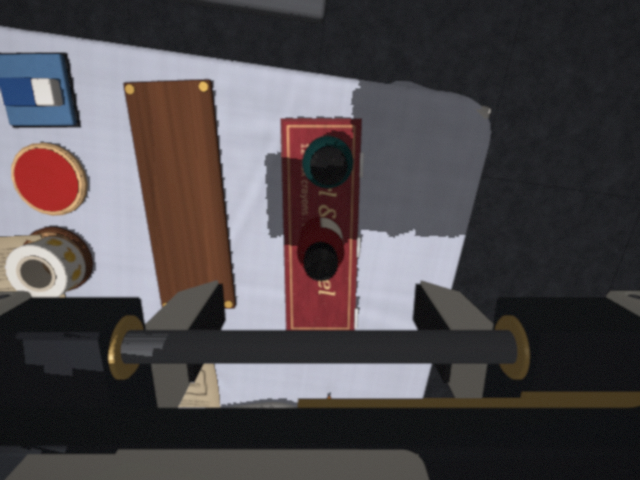

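Call:
{"api": "carry_out", "payload": {"deltas": [-0.3,0.1,4,0,9,-0.3,0.1,4,0,9,0,0,2.5,0,9,0,0,1.5,0,9,0,0,0.7,0,7]}}

```text
clock: 13.05
eef_pos: [0.5056, 0.216, 0.04]
ee_rot: [[-0.991, -0.133, -0.004], [-0.133, 0.991, -0.003], [0.004, -0.002, -1.0]]
ft_force: [0.0, 0.0, -0.1]
finger_gap: 0.0867
grip_force: 0.0
```

Call:
{"api": "carry_out", "payload": {"deltas": [0,0,0,0,6,0,0,0,0,5,0,0,0,0,4.4,0,0,0,0,3.8,0,0,0,0,3], "newtons": 15}}

```text
clock: 13.47
eef_pos: [0.5072, 0.2191, 0.0438]
ee_rot: [[-0.991, -0.135, 0.002], [-0.135, 0.991, 0.001], [-0.002, 0.001, -1.0]]
ft_force: [0.1, 0.4, -0.1]
finger_gap: 0.0543
grip_force: 0.0
```

Call:
{"api": "carry_out", "payload": {"deltas": [0,0,0,0,3,0,0,0,0,3,0,0,0,0,3,0,0,0,0,3,0,0,0,0,3]}}

```text
clock: 13.88
eef_pos: [0.5067, 0.2188, 0.043]
ee_rot: [[-0.991, -0.135, 0.0], [-0.135, 0.991, 0.0], [-0.0, 0.0, -1.0]]
ft_force: [-0.1, -0.7, 6.0]
finger_gap: 0.0359
grip_force: 15.0
```

Call:
{"api": "carry_out", "payload": {"deltas": [0,0,-0.5,0,3,0,0,-1.5,0,3,0,0,-2.5,0,3,0,0,-2.5,0,3,0,0,0,0,3]}}

```text
clock: 14.3
eef_pos: [0.5088, 0.22, 0.117]
ee_rot: [[-0.991, -0.135, 0.005], [-0.135, 0.991, 0.003], [-0.006, 0.002, -1.0]]
ft_force: [1.0, 0.8, -0.8]
finger_gap: 0.0357
grip_force: 15.0
```

```bash
python3 - <<'E'
from h import *
s=status.observe();print(s["eef_pos"],s["finger_gap"])
plan(.4945,-.025,.11,25,3)
E
```

```text
[0.50875883 0.21995306 0.11704413] 0.035653608884299054
turn 1.27 q7 1.24 end [ 0.4947 -0.0251  0.11  ] 25.0
[0.4, -2.2, 0.1, 0.12, 3, 0.2, -2.2, 0.1, 0.11, 3, -0.1, -2.2, 0.1, 0.12, 3, -0.3, -2.2, 0.1, 0.11, 3, -0.6, -2.2, 0.0, 0.12, 3]
[-0.8, -2.1, 0.1, 0.11, 3, -1.1, -2.0, 0.0, 0.12, 3, -1.3, -1.8, 0.1, 0.11, 3, -1.5, -1.6, 0.0, 0.12, 3, -1.7, -1.5, 0.1, 0.11, 3]
[-1.8, -1.25, 0.0, 0.12, 3]
```

Call:
{"api": "carry_out", "payload": {"deltas": [0.4,-2.2,0.1,0.12,3,0.2,-2.2,0.1,0.11,3,-0.1,-2.2,0.1,0.12,3,-0.3,-2.2,0.1,0.11,3,-0.6,-2.2,0.0,0.12,3]}}

```text
clock: 14.72
eef_pos: [0.499, 0.1067, 0.1083]
ee_rot: [[-0.901, 0.435, -0.001], [0.435, 0.901, -0.0], [0.001, -0.0, -1.0]]
ft_force: [0.1, -0.5, -1.4]
finger_gap: 0.0356
grip_force: 15.0
```

Call:
{"api": "carry_out", "payload": {"deltas": [-0.8,-2.1,0.1,0.11,3,-1.1,-2.0,0.0,0.12,3,-1.3,-1.8,0.1,0.11,3,-1.5,-1.6,0.0,0.12,3,-1.7,-1.5,0.1,0.11,3]}}

```text
clock: 15.13
eef_pos: [0.4933, -0.0052, 0.1056]
ee_rot: [[-0.523, 0.852, -0.0], [0.852, 0.523, 0.0], [0.0, 0.0, -1.0]]
ft_force: [0.9, -0.5, -1.4]
finger_gap: 0.0356
grip_force: 15.0
```

Call:
{"api": "carry_out", "payload": {"deltas": [-1.8,-1.2,0.0,0.12,3,0,0,0,0,3,0,0,0,0,3,0,0,0,0,3,0,0,0,0,3]}}

```text
clock: 15.55
eef_pos: [0.4929, -0.0248, 0.1056]
ee_rot: [[-0.425, 0.905, -0.0], [0.905, 0.425, 0.001], [0.001, -0.0, -1.0]]
ft_force: [-0.3, 0.4, -1.4]
finger_gap: 0.0355
grip_force: 15.0
```

```bash
python3 - <<'E'
from h import *
s=status.observe();print(s["eef_pos"],s["finger_gap"])
plan(.4945,-.025,.03,25,3)
E
```

```text
[ 0.49289102 -0.02477814  0.10556787] 0.03547729956020435
turn 0.0 q7 0.63 end [ 0.4947 -0.025   0.0301] 25.1
[0.0, 0.1, 3.8, 0.0, 3, -0.1, 0.05, 3.75, 0.0, 3]
```

Call:
{"api": "carry_out", "payload": {"deltas": [0,0.1,3,0,3,0,0,2.5,0,3,0,0,1.2,0,3,0,0,0.6,0,3,0,0,0,0,3]}}

```text
clock: 15.97
eef_pos: [0.4931, -0.0248, 0.0316]
ee_rot: [[-0.424, 0.906, -0.002], [0.906, 0.424, 0.0], [0.001, -0.002, -1.0]]
ft_force: [0.1, -0.2, -0.4]
finger_gap: 0.036
grip_force: 15.0
```

Call:
{"api": "carry_out", "payload": {"deltas": [0,0,0,0,3,0,0,0,0,3,0,0,0,0,3]}}

```text
clock: 16.22
eef_pos: [0.4946, -0.0254, 0.0336]
ee_rot: [[-0.423, 0.906, 0.002], [0.906, 0.423, 0.0], [-0.0, 0.002, -1.0]]
ft_force: [0.4, -0.9, -0.2]
finger_gap: 0.0358
grip_force: 15.0
```

Call:
{"api": "carry_out", "payload": {"deltas": [0,0,0.2,0,3,0,0,0.1,0,3,0,0,0,0,3,0,0,0,0,3,0,0,0,0,3]}}

```text
clock: 16.63
eef_pos: [0.4938, -0.0256, 0.0298]
ee_rot: [[-0.422, 0.907, 0.0], [0.907, 0.422, 0.0], [0.0, 0.0, -1.0]]
ft_force: [0.4, 0.1, -0.3]
finger_gap: 0.0359
grip_force: 15.0
```

Call:
{"api": "carry_out", "payload": {"deltas": [0,0,0.1,0,3,0,0,0,0,3,0,0,0,0,3.6,0,0,0,0,4,0,0,0,0,4.6]}}

```text
clock: 17.05
eef_pos: [0.4939, -0.0256, 0.0288]
ee_rot: [[-0.422, 0.907, 0.0], [0.907, 0.422, 0.0], [-0.0, 0.0, -1.0]]
ft_force: [-0.5, -0.1, -0.0]
finger_gap: 0.0428
grip_force: 0.0
```

Call:
{"api": "carry_out", "payload": {"deltas": [0,0,0,0,4.8,0,0,0,0,4.8,0,0,-1,0,4.8,0,0,-2,0,4.8,0,0,-3,0,4.8]}}

```text
clock: 17.47
eef_pos: [0.4922, -0.0257, 0.0884]
ee_rot: [[-0.422, 0.907, -0.004], [0.907, 0.422, -0.001], [0.001, -0.004, -1.0]]
ft_force: [-0.0, 1.0, 0.5]
finger_gap: 0.0481
grip_force: 0.0
```

Call:
{"api": "carry_out", "payload": {"deltas": [0,0,-4,0,9,0,0,-4,0,9,0,0,-1,0,9,0,0,0,0,9,0,0,0,0,9]}}

```text
clock: 17.88
eef_pos: [0.494, -0.0254, 0.1795]
ee_rot: [[-0.422, 0.906, 0.002], [0.906, 0.422, 0.001], [-0.0, 0.002, -1.0]]
ft_force: [0.5, 0.9, -0.4]
finger_gap: 0.0767
grip_force: 0.0
```

```bash
python3 - <<'E'
from h import *
d,T,s=wrist();print(s["eef_pos"],s["clock"])
P=cloud(d,T);cv2.imwrite("pics/w9.png",d["image"][:,:,::-1])
m=(P[:,:,2]>.074)&(P[:,:,2]<.095)&(abs(P[:,:,0]-.494)<.03)&(abs(P[:,:,1]+.025)<.03)
for mm,st,c in biggest(m,60)[:2]: print(st,c.round(1),P[mm].mean(0).round(4),P[mm].min(0).round(3),P[mm].max(0).round(3))
plan(.442,.2135,.16,97.6,9)
E
```

```text
[ 0.49402915 -0.02537723  0.17949829] 17.8833
[302 226  32  34 840] [317.6 242.2] [ 0.4932 -0.0258  0.0816] [ 0.482 -0.038  0.074] [ 0.505 -0.015  0.084]
turn -1.27 q7 0.56 end [0.4419 0.2134 0.1599] 97.8
[2.2, 0.5, 0.2, -0.12, 9, 2.1, 0.7, 0.2, -0.11, 9, 2.0, 1.0, 0.2, -0.12, 9, 1.9, 1.2, 0.2, -0.11, 9, 1.7, 1.4, 0.1, -0.12, 9]
[1.5, 1.6, 0.2, -0.11, 9, 1.3, 1.8, 0.1, -0.12, 9, 1.1, 1.9, 0.2, -0.11, 9, 0.9, 2.0, 0.1, -0.12, 9, 0.7, 2.1, 0.2, -0.11, 9]
[0.5, 2.2, 0.15, -0.12, 9]
```

View pics/w9.png

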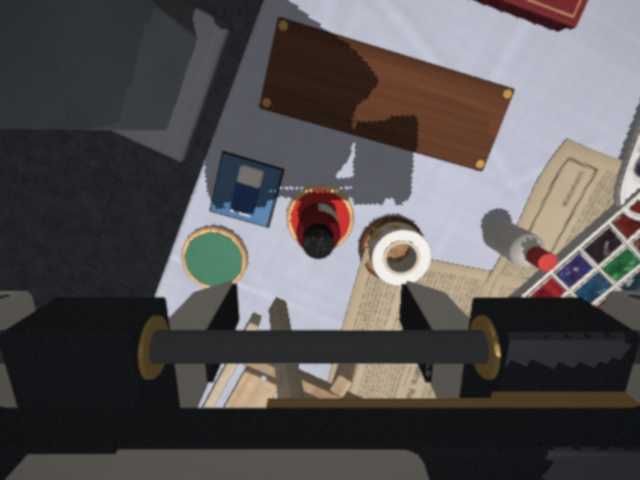

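Red ink (318,240) stands on the red disc and the roll (400,252) on the cork. Next is the green ink.

Call:
{"api": "carry_out", "payload": {"deltas": [2.2,0.5,0.2,-0.12,9,2.1,0.7,0.2,-0.11,9,2.0,1.0,0.2,-0.12,9,1.9,1.2,0.2,-0.11,9,1.7,1.4,0.1,-0.12,9]}}

```text
clock: 18.35
eef_pos: [0.4682, 0.084, 0.1679]
ee_rot: [[-0.853, 0.522, -0.003], [0.522, 0.853, -0.001], [0.002, -0.003, -1.0]]
ft_force: [0.1, -0.2, -0.3]
finger_gap: 0.0897
grip_force: 0.0
```

Call:
{"api": "carry_out", "payload": {"deltas": [1.5,1.6,0.2,-0.11,9,1.3,1.8,0.1,-0.12,9,1.1,1.9,0.2,-0.11,9,0.9,2.0,0.1,-0.12,9,0.7,2.1,0.2,-0.11,9]}}

```text
clock: 18.77
eef_pos: [0.4464, 0.1917, 0.1601]
ee_rot: [[-1.0, -0.021, -0.003], [-0.021, 1.0, -0.001], [0.003, -0.001, -1.0]]
ft_force: [0.1, -0.6, 0.3]
finger_gap: 0.0901
grip_force: 0.0
```

Call:
{"api": "carry_out", "payload": {"deltas": [0.5,2.2,0.1,-0.12,9,0,0,0,0,9,0,0,0,0,9,0,0,0,0,9,0,0,0,0,9]}}

```text
clock: 19.18
eef_pos: [0.4424, 0.2117, 0.1601]
ee_rot: [[-0.991, -0.132, -0.001], [-0.132, 0.991, -0.001], [0.001, -0.001, -1.0]]
ft_force: [-0.5, -0.6, 0.1]
finger_gap: 0.0898
grip_force: 0.0
```

```bash
python3 - <<'E'
from h import *
d,T,s=wrist();print(s["eef_pos"],s["clock"])
P=cloud(d,T)
m=(P[:,:,2]>.088)&(P[:,:,2]<.105)&(abs(P[:,:,0]-.442)<.03)&(abs(P[:,:,1]-.2135)<.03)
for mm,st,c in biggest(m,60)[:2]: print(st,c.round(1),P[mm].mean(0).round(4),P[mm].min(0).round(3),P[mm].max(0).round(3))
plan(.442,.2135,.042,97.6,9)
E
```

```text
[0.44235744 0.21173924 0.16006214] 19.1833
[ 303  237   37   38 1106] [320.9 255.7] [0.4409 0.2134 0.0963] [0.43  0.202 0.088] [0.454 0.225 0.099]
turn -0.0 q7 1.19 end [0.4418 0.2133 0.0418] 97.6
[0.0, 0.0, 3.0, -0.0, 9, 0.0, 0.1, 2.9, -0.0, 9, 0.0, 0.0, 3.0, -0.0, 9, 0.05, 0.05, 2.95, -0.0, 9]
```

Call:
{"api": "carry_out", "payload": {"deltas": [0,0.1,4,0,9,0,0,3.5,0,9,0,0,2.3,0,9,0,0,1.3,0,9,0,0,0.6,0,7]}}

```text
clock: 19.65
eef_pos: [0.4414, 0.2126, 0.0417]
ee_rot: [[-0.991, -0.133, -0.003], [-0.133, 0.991, -0.002], [0.003, -0.002, -1.0]]
ft_force: [-0.6, -0.3, 0.4]
finger_gap: 0.0866
grip_force: 0.0
```

Call:
{"api": "carry_out", "payload": {"deltas": [0,0,0,0,6,0,0,0,0,5,0,0,0,0,4.4,0,0,0,0,3.8,0,0,0,0,3]}}

```text
clock: 20.07
eef_pos: [0.4429, 0.2145, 0.0447]
ee_rot: [[-0.991, -0.135, 0.002], [-0.135, 0.991, 0.001], [-0.002, 0.001, -1.0]]
ft_force: [0.3, 0.2, -0.6]
finger_gap: 0.0544
grip_force: 0.0
```

Call:
{"api": "carry_out", "payload": {"deltas": [0,0,0,0,3,0,0,0,0,3,0,0,0,0,3,0,0,0,0,3,0,0,0,0,3]}}

```text
clock: 20.48
eef_pos: [0.4424, 0.2143, 0.044]
ee_rot: [[-0.991, -0.135, 0.0], [-0.135, 0.991, 0.0], [-0.0, 0.0, -1.0]]
ft_force: [-0.6, 0.4, 4.2]
finger_gap: 0.0357
grip_force: 15.0
```

Call:
{"api": "carry_out", "payload": {"deltas": [0,0,-0.5,0,3,0,0,-1.5,0,3,0,0,-2.5,0,3,0,0,-3,0,3,0,0,0,0,3]}}

```text
clock: 20.9
eef_pos: [0.4446, 0.2154, 0.1232]
ee_rot: [[-0.991, -0.134, 0.005], [-0.134, 0.991, 0.004], [-0.006, 0.003, -1.0]]
ft_force: [1.1, 0.4, -1.6]
finger_gap: 0.036
grip_force: 15.0
```

```bash
python3 - <<'E'
from h import *
s=status.observe();print(s["eef_pos"],s["finger_gap"],s["qpos"].round(2))
plan(.419,-.102,.125,60,3)
E
```

```text
[0.44461483 0.21538983 0.12324325] 0.03595921382001474 [-0.64  0.34  0.11  2.02 -0.05  0.77  1.2 ]
turn 0.66 q7 1.2 end [ 0.4189 -0.1017  0.1252] 59.9
[0.8, -3.5, 0.0, 0.07, 3, 0.5, -3.5, 0.0, 0.07, 3, 0.3, -3.5, 0.0, 0.07, 3, 0.0, -3.5, 0.0, 0.07, 3, -0.2, -3.5, 0.0, 0.08, 3]
[-0.5, -3.5, 0.0, 0.07, 3, -0.8, -3.5, -0.1, 0.08, 3, -1.0, -3.4, 0.0, 0.07, 3, -1.3, -3.25, -0.1, 0.08, 3]
```

Call:
{"api": "carry_out", "payload": {"deltas": [0.8,-3.5,0.0,0.07,3,0.5,-3.5,0.0,0.07,3,0.3,-3.5,0.0,0.07,3,0.0,-3.5,0.0,0.07,3,-0.2,-3.5,0.0,0.08,3]}}

```text
clock: 21.32
eef_pos: [0.427, 0.0369, 0.1188]
ee_rot: [[-0.974, 0.226, 0.0], [0.226, 0.974, 0.0], [-0.0, 0.0, -1.0]]
ft_force: [1.5, 0.6, -0.4]
finger_gap: 0.0356
grip_force: 15.0
```

Call:
{"api": "carry_out", "payload": {"deltas": [-0.5,-3.5,0.0,0.07,3,-0.8,-3.5,-0.1,0.08,3,-1.0,-3.4,0.0,0.07,3,-1.3,-3.2,-0.1,0.08,3,0,0,0,0,3]}}

```text
clock: 21.73
eef_pos: [0.416, -0.1088, 0.1212]
ee_rot: [[-0.859, 0.512, 0.001], [0.512, 0.859, -0.002], [-0.002, -0.002, -1.0]]
ft_force: [0.0, 0.6, -1.6]
finger_gap: 0.0359
grip_force: 15.0
```

Call:
{"api": "carry_out", "payload": {"deltas": [0,0,0,0,3,0,0,0,0,3,0,0,0,0,3]}}

```text
clock: 21.98
eef_pos: [0.4169, -0.1012, 0.1206]
ee_rot: [[-0.867, 0.499, -0.0], [0.499, 0.867, 0.001], [0.001, 0.0, -1.0]]
ft_force: [0.1, 0.1, -0.8]
finger_gap: 0.0352
grip_force: 15.0
```

```bash
python3 - <<'E'
from h import *
d,T,s=wrist();print(s["eef_pos"],s["finger_gap"])
cv2.imwrite("pics/w10.png",d["image"][:,:,::-1])
plan(.419,-.102,.03,60,3)
E
```

```text
[ 0.41689178 -0.10119407  0.12056742] 0.035219371551288105
turn 0.0 q7 1.32 end [ 0.4189 -0.1017  0.0301] 60.1
[-0.1, 0.0, 3.0, 0.0, 3, -0.1, 0.0, 3.0, 0.0, 3, 0.0, 0.05, 3.05, 0.0, 3]
```

View pics/w10.png

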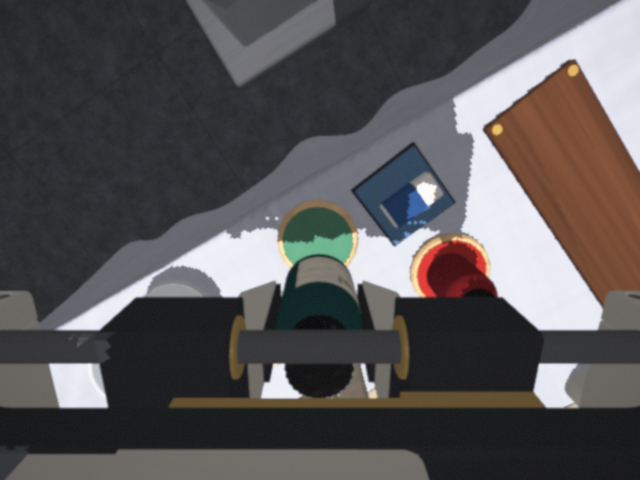

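Call:
{"api": "carry_out", "payload": {"deltas": [-0.1,0,3,0,3,-0.1,0,3,0,3,0,0,1.5,0,3,0,0,0.9,0,3,0,0,0,0,3]}}

```text
clock: 22.45
eef_pos: [0.4176, -0.1025, 0.0353]
ee_rot: [[-0.866, 0.5, -0.003], [0.5, 0.866, 0.0], [0.003, -0.001, -1.0]]
ft_force: [-0.4, -0.5, -0.5]
finger_gap: 0.0352
grip_force: 15.0
```

Call:
{"api": "carry_out", "payload": {"deltas": [0,0,0,0,3,0,0,0,0,3,0,0,0,0,3]}}

```text
clock: 22.7
eef_pos: [0.4195, -0.1034, 0.0377]
ee_rot: [[-0.866, 0.501, 0.002], [0.501, 0.866, 0.0], [-0.002, 0.001, -1.0]]
ft_force: [0.2, 1.0, -1.2]
finger_gap: 0.0359
grip_force: 15.0
```

Call:
{"api": "carry_out", "payload": {"deltas": [0,0,0.3,0,3,0,0,0.3,0,3,0,0,0,0,3,0,0,0,0,3,0,0,0,0,3]}}

```text
clock: 23.12
eef_pos: [0.4186, -0.1035, 0.0307]
ee_rot: [[-0.865, 0.501, -0.0], [0.501, 0.865, 0.0], [0.0, 0.0, -1.0]]
ft_force: [-0.0, 0.4, -0.4]
finger_gap: 0.0356
grip_force: 15.0
```

Call:
{"api": "carry_out", "payload": {"deltas": [0,0,0.1,0,3,0,0,0,0,3,0,0,0,0,3.6,0,0,0,0,4,0,0,0,0,4.6]}}

```text
clock: 23.53
eef_pos: [0.4187, -0.1035, 0.0297]
ee_rot: [[-0.865, 0.501, 0.0], [0.501, 0.865, 0.0], [-0.0, 0.0, -1.0]]
ft_force: [-0.3, 0.2, -1.1]
finger_gap: 0.0424
grip_force: 0.0
```

Call:
{"api": "carry_out", "payload": {"deltas": [0,0,0,0,4.8,0,0,0,0,4.8,0,0,-1,0,4.8,0,0,-2,0,4.8,0,0,-3,0,4.8]}}

```text
clock: 23.95
eef_pos: [0.417, -0.1033, 0.089]
ee_rot: [[-0.865, 0.501, -0.004], [0.501, 0.865, -0.0], [0.004, -0.002, -1.0]]
ft_force: [0.0, -1.4, 0.5]
finger_gap: 0.0482
grip_force: 0.0
```

Call:
{"api": "carry_out", "payload": {"deltas": [0,0,-4,0,9,0,0,-4,0,9,0,0,-2,0,9,0,0,0,0,9,0,0,0,0,9]}}

```text
clock: 24.37
eef_pos: [0.4194, -0.1034, 0.1907]
ee_rot: [[-0.866, 0.501, 0.003], [0.501, 0.866, 0.0], [-0.002, 0.002, -1.0]]
ft_force: [-0.3, -0.6, -0.9]
finger_gap: 0.0768
grip_force: 0.0
```

```bash
python3 - <<'E'
from h import *
d,T,s=wrist();print(s["eef_pos"],s["clock"])
P=cloud(d,T);cv2.imwrite("pics/w11.png",d["image"][:,:,::-1])
for x,y in((.419,-.102),(.4935,-.0255)):
  m=(P[:,:,2]>.074)&(P[:,:,2]<.095)&(abs(P[:,:,0]-x)<.03)&(abs(P[:,:,1]-y)<.03)
  for mm,st,c in biggest(m,60)[:2]: print(st,c.round(1),P[mm].mean(0).round(4),P[mm].min(0).round(3),P[mm].max(0).round(3))
plan(.47,.212,.19,97.6,9)
E
```

```text
[ 0.41937236 -0.10335395  0.19074207] 24.3667
[302 219  32  33 783] [317.5 235. ] [ 0.4172 -0.1028  0.0816] [ 0.406 -0.115  0.074] [ 0.43  -0.091  0.084]
[432 252  33  32 785] [448.2 267.8] [ 0.492  -0.0273  0.0813] [ 0.481 -0.039  0.074] [ 0.506 -0.015  0.084]
turn -0.66 q7 1.26 end [0.4702 0.2122 0.1901] 97.8
[1.3, 3.3, 0.0, -0.07, 9, 1.0, 3.4, 0.0, -0.07, 9, 0.8, 3.5, 0.0, -0.07, 9, 0.5, 3.5, 0.0, -0.07, 9, 0.3, 3.5, 0.0, -0.08, 9]
[0.0, 3.6, 0.0, -0.07, 9, -0.2, 3.5, 0.0, -0.08, 9, -0.5, 3.5, 0.0, -0.07, 9, -0.85, 3.5, -0.05, -0.08, 9]
```

Call:
{"api": "carry_out", "payload": {"deltas": [1.3,3.3,0.0,-0.07,9,1.0,3.4,0.0,-0.07,9,0.8,3.5,0.0,-0.07,9,0.5,3.5,0.0,-0.07,9,0.3,3.5,0.0,-0.08,9]}}

```text
clock: 24.83
eef_pos: [0.4462, 0.0729, 0.1881]
ee_rot: [[-0.987, 0.161, -0.003], [0.161, 0.987, -0.001], [0.003, -0.001, -1.0]]
ft_force: [0.7, -0.7, -0.1]
finger_gap: 0.09
grip_force: 0.0
```

Call:
{"api": "carry_out", "payload": {"deltas": [0.0,3.6,0.0,-0.07,9,-0.2,3.5,0.0,-0.08,9,-0.5,3.5,0.0,-0.07,9,-0.8,3.5,0,-0.08,9,0,0,0,0,9]}}

```text
clock: 25.25
eef_pos: [0.4691, 0.2195, 0.1878]
ee_rot: [[-0.989, -0.147, -0.002], [-0.147, 0.989, 0.002], [0.002, 0.003, -1.0]]
ft_force: [-0.1, 0.1, 0.2]
finger_gap: 0.0899
grip_force: 0.0
```

Call:
{"api": "carry_out", "payload": {"deltas": [0,0,0,0,9,0,0,0,0,9,0,0,0,0,9]}}

```text
clock: 25.5
eef_pos: [0.4695, 0.2102, 0.1887]
ee_rot: [[-0.991, -0.132, -0.002], [-0.132, 0.991, -0.002], [0.002, -0.001, -1.0]]
ft_force: [-0.2, -0.4, -0.7]
finger_gap: 0.0897
grip_force: 0.0
```

```bash
cat > tin.py <<'E'
from h import *
d,T,s=wrist();print(s["eef_pos"],s["clock"])
P=cloud(d,T);im=d["image"];cv2.imwrite("pics/w12.png",im[:,:,::-1])
hsv=cv2.cvtColor(im,cv2.COLOR_RGB2HSV).astype(int);H,S,V=[hsv[:,:,i] for i in range(3)]
for n,m,z in(("tin",(S>100)&((H<6)|(H>172))&(P[:,:,1]>.15)&(P[:,:,1]<.28),.022),("board",(S>70)&(P[:,:,1]>.04)&(P[:,:,1]<.15)&(P[:,:,2]<.03)&(H<20),.008)):
    m,st,c=biggest(m)[0];print(n,st,c)
    (u,v),wh,a=cv2.minAreaRect(np.argwhere(m)[:,::-1].astype(np.float32));w=ray(d,cv2.boxPoints(((u,v),wh,a)),z,T)
    print("box",w.mean(0).round(4),"corners",w[:,:2].round(4).tolist(),[float(np.degrees(np.arctan2(*(w[(i+1)%4]-w[i])[1::-1])).round(1)) for i in range(4)],[float(np.linalg.norm(w[(i+1)%4]-w[i]).round(4)) for i in range(4)],P[m][:,2].mean())
E
python3 tin.py
```

```text
[0.46952408 0.21023    0.18867304] 25.5
tin [ 286  157   72  174 9547] [321.01016026 242.02513879]
box [0.4967 0.2169 0.022 ] corners [[0.4167, 0.1747], [0.4084, 0.2362], [0.5762, 0.2638], [0.5857, 0.193]] [97.7, 9.4, -82.4, -173.8] [0.062, 0.17, 0.0714, 0.17] 0.02610755150902322
board [  142   122   100   205 12763] [193.48726788 208.14745749]
box [0.5018 0.092  0.008 ] corners [[0.4067, 0.0431], [0.3903, 0.1119], [0.5947, 0.1471], [0.6157, 0.0659]] [103.5, 9.8, -75.5, -173.8] [0.0707, 0.2074, 0.0839, 0.2102] 0.00893797443102514
```

View pics/w12.png

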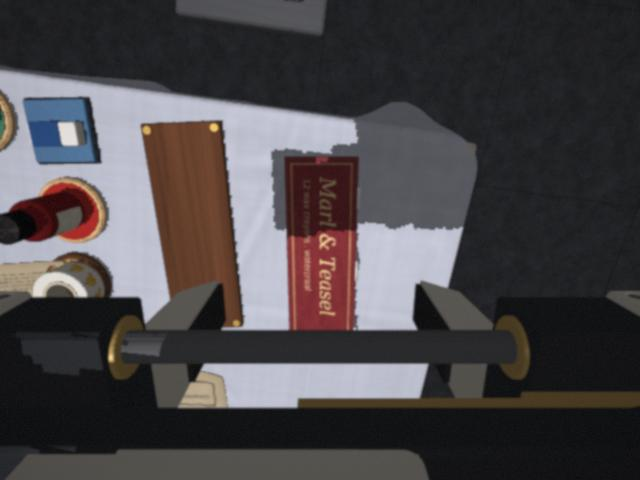

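```bash
python3 -c "
from h import *
plan(.508,.2175,.06,97.6,9.1)"
```

```text
turn -0.0 q7 1.22 end [0.5081 0.2174 0.0601] 97.6
[-1.0, 0.1, 3.2, -0.0, 9.1, -1.0, 0.0, 3.2, -0.0, 9.1, -0.9, 0.1, 3.3, -0.0, 9.1, -1.0, 0.0, 3.2, -0.0, 9.1]
```

Call:
{"api": "carry_out", "payload": {"deltas": [-1.0,0.1,3.2,0,9.1,-1.0,0.0,3.2,0,9.1,-0.9,0.1,3.3,0,9.1,-1.0,0.0,3.2,0,9.1,0,0,0,0,9.1]}}

```text
clock: 25.97
eef_pos: [0.5067, 0.2164, 0.0554]
ee_rot: [[-0.991, -0.132, -0.006], [-0.132, 0.991, -0.004], [0.007, -0.004, -1.0]]
ft_force: [-1.0, 0.7, 0.0]
finger_gap: 0.0911
grip_force: 0.0
```

Call:
{"api": "carry_out", "payload": {"deltas": [0,0,0,0,9.1,0,0,0,0,9.1,0,0,0,0,9.1]}}

```text
clock: 26.22
eef_pos: [0.5091, 0.2194, 0.0629]
ee_rot: [[-0.991, -0.134, 0.002], [-0.134, 0.991, 0.001], [-0.003, 0.001, -1.0]]
ft_force: [-0.0, 0.2, 0.6]
finger_gap: 0.0909
grip_force: 0.0
```

```bash
python3 -c "
from h import *
plan(.508,.2175,.007,97.6,9.1)"
```

```text
turn 0.0 q7 1.28 end [0.5079 0.2177 0.0069] 97.7
[0.1, -0.1, 2.8, 0.0, 9.1, 0.05, -0.05, 2.8, 0.0, 9.1]
```

Call:
{"api": "carry_out", "payload": {"deltas": [0,-0.1,2.5,0,9.1,0,0,1.5,0,9.1,0,0,0.8,0,9.1,0,0,0.4,0,9.1,0,0,0,0,9.1]}}

```text
clock: 26.63
eef_pos: [0.5086, 0.2184, 0.0093]
ee_rot: [[-0.991, -0.135, 0.0], [-0.135, 0.991, 0.0], [-0.0, 0.0, -1.0]]
ft_force: [-0.3, -0.5, 0.1]
finger_gap: 0.0908
grip_force: 0.0
```

Call:
{"api": "carry_out", "payload": {"deltas": [0,0,0,0,9.1,0,0,0,0,9.1,0,0,0,0,9.1,0,0,0,0,9.1]}}

```text
clock: 26.97
eef_pos: [0.5089, 0.2184, 0.0094]
ee_rot: [[-0.991, -0.135, 0.001], [-0.135, 0.991, 0.001], [-0.001, 0.0, -1.0]]
ft_force: [-0.8, 0.2, -0.7]
finger_gap: 0.0912
grip_force: 0.0
```

Call:
{"api": "carry_out", "payload": {"deltas": [0,-0.1,0.3,0,9.1,0,0,0,0,8,0,0,0,0,7.4,0,0,0,0,7,0,0,0,0,6], "newtons": 30}}

```text
clock: 27.38
eef_pos: [0.5087, 0.2172, 0.0057]
ee_rot: [[-0.991, -0.135, -0.0], [-0.135, 0.991, -0.0], [0.0, -0.0, -1.0]]
ft_force: [0.0, -0.3, 0.1]
finger_gap: 0.069
grip_force: 0.0
```

Call:
{"api": "carry_out", "payload": {"deltas": [0,0,0,0,6,0,0,0,0,6,0,0,0,0,6,0,0,0,0,6,0,0,0,0,6]}}

```text
clock: 27.8
eef_pos: [0.5087, 0.2171, 0.0057]
ee_rot: [[-0.991, -0.135, -0.0], [-0.135, 0.991, -0.0], [0.0, -0.0, -1.0]]
ft_force: [-0.9, -1.5, -0.2]
finger_gap: 0.0642
grip_force: 30.0
```

Call:
{"api": "carry_out", "payload": {"deltas": [0,0,0,0,6,0,0,0,0,6]}}

```text
clock: 27.97
eef_pos: [0.5087, 0.2171, 0.0057]
ee_rot: [[-0.991, -0.135, -0.0], [-0.135, 0.991, -0.0], [0.0, -0.0, -1.0]]
ft_force: [1.2, -0.7, -0.5]
finger_gap: 0.0646
grip_force: 30.0
```

Call:
{"api": "carry_out", "payload": {"deltas": [0,0,-0.5,0,6,0,0,-1,0,6,0,0,-2,0,6,0,0,-3,0,6,0,0,-1.5,0,6]}}

```text
clock: 28.38
eef_pos: [0.5096, 0.2177, 0.0891]
ee_rot: [[-0.991, -0.135, 0.002], [-0.135, 0.991, 0.001], [-0.003, 0.001, -1.0]]
ft_force: [0.7, -0.2, -1.3]
finger_gap: 0.0642
grip_force: 30.0
```

Call:
{"api": "carry_out", "payload": {"deltas": [0,0,0,0,6,0,0,0,0,6,0,0,0,0,6,0,0,0,0,6]}}

```text
clock: 28.72
eef_pos: [0.5079, 0.2169, 0.0849]
ee_rot: [[-0.991, -0.135, -0.002], [-0.135, 0.991, -0.001], [0.002, -0.001, -1.0]]
ft_force: [-0.5, -0.2, -2.3]
finger_gap: 0.0651
grip_force: 30.0
```

```bash
python3 tin.py; python3 -c "
from h import *
s=status.observe();print(s['finger_gap'],s['ee_rot'].round(3).tolist())
plan(.5025,.094,.085,99.8,6)"
```

```text
[0.50788994 0.21693672 0.08488988] 28.7167
tin [  250    96   142   234 26403] [319.85573609 207.2605007 ]
box [0.4849 0.2154 0.022 ] corners [[0.4165, 0.1654], [0.4056, 0.2449], [0.5521, 0.2734], [0.5652, 0.1777]] [97.8, 11.0, -82.2, -175.3] [0.0802, 0.1492, 0.0966, 0.1492] 0.1032594863443488
board [   47    46   156   265 27761] [128.87071791 168.91444833]
box [0.4858 0.0881 0.008 ] corners [[0.4068, 0.0426], [0.3886, 0.1121], [0.5613, 0.1418], [0.5864, 0.056]] [104.7, 9.8, -73.7, -175.7] [0.0719, 0.1752, 0.0894, 0.18] 0.008993717758003431
0.06446662809299983 [[-0.991, -0.135, -0.002], [-0.135, 0.991, -0.001], [0.002, -0.001, -1.0]]
turn -0.04 q7 1.28 end [0.5027 0.0942 0.0848] 100.0
[0.5, -3.0, 0.0, -0.01, 6, 0.6, -3.0, 0.0, -0.01, 6, 0.6, -3.0, 0.0, -0.01, 6, 0.65, -3.05, 0.0, -0.01, 6]
```

View pics/w12.png

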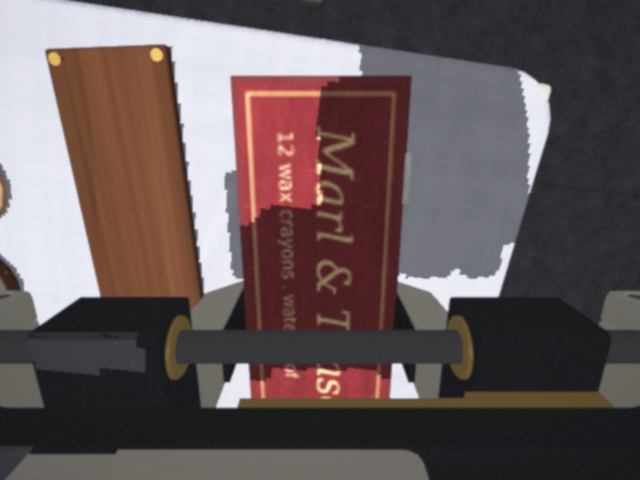

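Call:
{"api": "carry_out", "payload": {"deltas": [0.5,-3.0,0.0,-0.01,6,0.6,-3.0,0.0,-0.01,6,0.6,-3.0,0.0,-0.01,6,0.6,-3.0,0.0,-0.01,6,0,0,0,0,6]}}

```text
clock: 29.18
eef_pos: [0.5029, 0.0876, 0.0849]
ee_rot: [[-0.986, -0.167, -0.002], [-0.167, 0.986, -0.004], [0.003, -0.004, -1.0]]
ft_force: [-0.3, -1.0, -2.1]
finger_gap: 0.0645
grip_force: 30.0
```

Call:
{"api": "carry_out", "payload": {"deltas": [0,0,0,0,6,0,0,0,0,6,0,0,0,0,6,0,0,0,0,6,0,0,0,0,6]}}

```text
clock: 29.6
eef_pos: [0.5038, 0.0962, 0.0855]
ee_rot: [[-0.984, -0.176, -0.0], [-0.176, 0.984, 0.0], [0.0, 0.0, -1.0]]
ft_force: [0.2, -0.5, -1.8]
finger_gap: 0.0647
grip_force: 30.0
```

```bash
python3 - <<'E'
from h import *
d,T,s=wrist();print(s["eef_pos"],s["clock"],np.degrees(np.arctan2(s["ee_rot"][1,1],s["ee_rot"][0,1])))
P=cloud(d,T);im=d["image"];cv2.imwrite("pics/w13.png",im[:,:,::-1])
hsv=cv2.cvtColor(im,cv2.COLOR_RGB2HSV).astype(int);H,S,V=[hsv[:,:,i] for i in range(3)]
m=(P[:,:,2]>.09)&(P[:,:,2]<.115)&(S>90)&((H<8)|(H>170));m[290:]=0
m,st,c=biggest(m)[0];print(st)
Q=P[m];A=np.c_[Q[:,:2],np.ones(len(Q))];k=np.linalg.lstsq(A,Q[:,2],rcond=None)[0];print("slopes",k[:2].round(3),"z mean",Q[:,2].mean())
# top edge corners: leftmost / rightmost pixels on rows near the near edge
r0=st[1]+6;cols=np.where(m[r0])[0];e=ray(d,[[cols[0],st[1]],[cols[-1],st[1]]],Q[:,2].mean(),T);print("near edge",e.round(4).tolist())
for r in (st[1]+20,st[1]+120,270):
    cols=np.where(m[r])[0];w=ray(d,[[cols[0]-.5,r],[cols[-1]+.5,r]],k[:2]@Q[:,:2].mean(0)+k[2],T);print(r,w.mean(0).round(4),np.linalg.norm(w[1]-w[0]).round(4))
plan(.5025,.094,.014,99.8,6)
E
```

```text
[0.50378507 0.09619824 0.08554892] 29.6 100.13290229959516
[  250    95   142   195 22844]
slopes [-0.002  0.002] z mean 0.10330532553204318
near edge [[0.4189, 0.0561, 0.1033], [0.4098, 0.1063, 0.1033]]
115 [0.4211 0.0824 0.1033] 0.0514
215 [0.458  0.0891 0.1033] 0.0516
270 [0.481  0.093  0.1033] 0.0519
turn 0.01 q7 1.52 end [0.5027 0.0938 0.0141] 99.5
[0.1, -0.1, 3.6, 0.0, 6, 0.05, -0.1, 3.55, 0.01, 6]
```

Call:
{"api": "carry_out", "payload": {"deltas": [0,-0.2,2.5,0,6,0,0,2,0,6,0,0,1.2,0,6,0,0,0.6,0,6,0,0,0,0,6]}}

```text
clock: 30.07
eef_pos: [0.5034, 0.0933, 0.0216]
ee_rot: [[-0.985, -0.175, -0.002], [-0.175, 0.985, -0.001], [0.002, -0.0, -1.0]]
ft_force: [-1.0, -0.5, -1.6]
finger_gap: 0.0649
grip_force: 30.0
```

Call:
{"api": "carry_out", "payload": {"deltas": [0,0,0,0,6,0,0,0,0,6,0,0,0,0,6,0,0,0,0,6,0,0,0,0,6]}}

```text
clock: 30.48
eef_pos: [0.5046, 0.0933, 0.0233]
ee_rot: [[-0.985, -0.174, 0.001], [-0.174, 0.985, 0.0], [-0.001, 0.0, -1.0]]
ft_force: [-0.2, 0.1, -2.0]
finger_gap: 0.0648
grip_force: 30.0
```

Call:
{"api": "carry_out", "payload": {"deltas": [0,0,0.4,0,6,0,0,0.3,0,6,0,0,0,0,6,0,0,0,0,6,0,0,0,0,6]}}

```text
clock: 30.9
eef_pos: [0.5041, 0.0931, 0.0156]
ee_rot: [[-0.985, -0.174, -0.0], [-0.174, 0.985, -0.0], [0.0, -0.0, -1.0]]
ft_force: [-1.1, 0.3, -1.3]
finger_gap: 0.0648
grip_force: 30.0
```

Call:
{"api": "carry_out", "payload": {"deltas": [0,0,0.1,0,6,0,0,0,0,6,0,0,0,0,6,0,0,0,0,6]}}

```text
clock: 31.23
eef_pos: [0.5043, 0.0932, 0.0148]
ee_rot: [[-0.985, -0.174, 0.0], [-0.174, 0.985, 0.0], [-0.0, 0.0, -1.0]]
ft_force: [-0.1, -0.6, -1.6]
finger_gap: 0.0649
grip_force: 30.0
```

Call:
{"api": "carry_out", "payload": {"deltas": [0,0,0.1,0,6,0,0,0,0,6,0,0,0,0,6.8,0,0,0,0,7.4,0,0,0,0,8]}}

```text
clock: 31.65
eef_pos: [0.5044, 0.0932, 0.0138]
ee_rot: [[-0.985, -0.174, 0.0], [-0.174, 0.985, 0.0], [-0.0, 0.0, -1.0]]
ft_force: [-1.0, -0.3, 0.2]
finger_gap: 0.0761
grip_force: 0.0
```

Call:
{"api": "carry_out", "payload": {"deltas": [0,0,0,0,8.6,0,0,0,0,8.6,0,0,-0.5,0,8.8,0,0,-1.5,0,8.8,0,0,-3,0,8.8]}}

```text
clock: 32.07
eef_pos: [0.5022, 0.0926, 0.0622]
ee_rot: [[-0.985, -0.174, -0.005], [-0.174, 0.985, -0.001], [0.005, -0.001, -1.0]]
ft_force: [-0.6, 0.0, 0.5]
finger_gap: 0.088
grip_force: 0.0
```

Call:
{"api": "carry_out", "payload": {"deltas": [0,0,-4,0,8.8,0,0,-4,0,8.8,0,0,-4,0,8.8,0,0,-4,0,8.8,0,0,-4,0,8.8]}}

```text
clock: 32.48
eef_pos: [0.5036, 0.0929, 0.2664]
ee_rot: [[-0.985, -0.174, 0.001], [-0.174, 0.985, 0.0], [-0.001, 0.0, -1.0]]
ft_force: [1.2, -0.4, -0.1]
finger_gap: 0.0881
grip_force: 0.0
```

Call:
{"api": "carry_out", "payload": {"deltas": [4,0,-2,0,8.8,4,0,-1,0,8.8,3,0,0,0,8.8,0,0,0,0,8.8,0,0,0,0,8.8]}}

```text
clock: 32.9
eef_pos: [0.3975, 0.0742, 0.2933]
ee_rot: [[-0.985, -0.175, 0.002], [-0.175, 0.985, 0.001], [-0.002, 0.001, -1.0]]
ft_force: [0.6, 0.3, -0.4]
finger_gap: 0.0882
grip_force: 0.0
```

Call:
{"api": "carry_out", "payload": {"deltas": [0,0,0,0,8.8,0,0,0,0,8.8,0,0,0,0,8.8]}}

```text
clock: 33.15
eef_pos: [0.3993, 0.0746, 0.2921]
ee_rot: [[-0.985, -0.174, -0.0], [-0.174, 0.985, -0.0], [0.0, -0.0, -1.0]]
ft_force: [0.7, 0.0, 0.5]
finger_gap: 0.0879
grip_force: 0.0
```

```bash
python3 - <<'E'
from h import *
d,T,s=wrist();print(s["eef_pos"],s["clock"])
P=cloud(d,T);im=d["image"];cv2.imwrite("pics/w14.png",im[:,:,::-1]);np.savez("pics/w14.npz",T=T,**d)
for n,x,y,r,a,b in(("tin",.5025,.094,.13,.022,.04),("red",.4935,-.0255,.03,.074,.09),("green",.419,-.102,.03,.074,.09),("roll",.57,-.0215,.04,.03,.042),("eraser",.4225,-.028,.035,.016,.03)):
    m=(P[:,:,2]>a)&(P[:,:,2]<b)&(np.hypot(P[:,:,0]-x,P[:,:,1]-y)<r)
    for mm,st,c in biggest(m,60)[:1]:
        (cx,cy),wh,an=cv2.minAreaRect((P[mm][:,:2]*1000).astype(np.float32))
        print(n,c.round(1),P[mm].mean(0).round(4),"box",np.round([cx,cy,*wh,an],1))
E
```

```text
[0.39932162 0.07457937 0.29210625] 33.15
tin [319.1 267.9] [0.4816 0.0904 0.0313] box [485.9  91.8 159.6  67.5   9.5]
red [212.1 274.8] [ 0.4899 -0.0267  0.081 ] box [490.5 -27.1  18.1  23.3  10.2]
green [145.2 197.9] [ 0.4174 -0.1019  0.0811] box [ 417.9 -102.9   24.    23.3   77.5]
roll [234.1 317. ] [ 0.5635 -0.0048  0.0348] box [565.2  -5.6  22.7  39.5  88.7]
eraser [230.9 204.7] [ 0.4232 -0.0271  0.0211] box [423.3 -27.2  20.7  41.7   8.9]
```

View pics/w14.png

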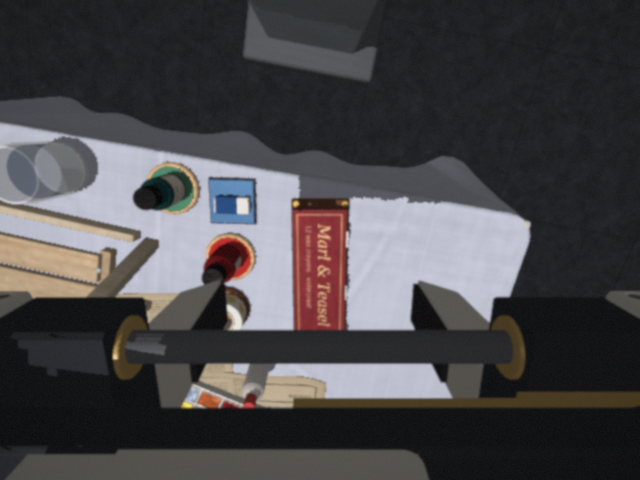

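```bash
python3 - <<'E'
from h import *
d=imaging.get_image("top");P=cloud(d);im=d["image"]
m=(P[:,:,2]>.024)&(P[:,:,2]<.036)&(P[:,:,0]>.37)&(P[:,:,0]<.63)&(P[:,:,1]>.04)&(P[:,:,1]<.15)
mm,st,c=biggest(m)[0]
for a in (P[mm][:,:2],):
    r=cv2.minAreaRect((a*1000).astype(np.float32));print(st,r)
cv2.imwrite("pics/t2.png",cv2.resize(im[200:335,150:460],None,fx=2.5,fy=2.5,interpolation=2)[:,:,::-1])
E
```

```text
[ 219  219   44   61 1654] ((540.8536987304688, 100.61656188964844), (118.84041595458984, 67.5921859741211), 9.9685640335083)
```

View pics/t2.png

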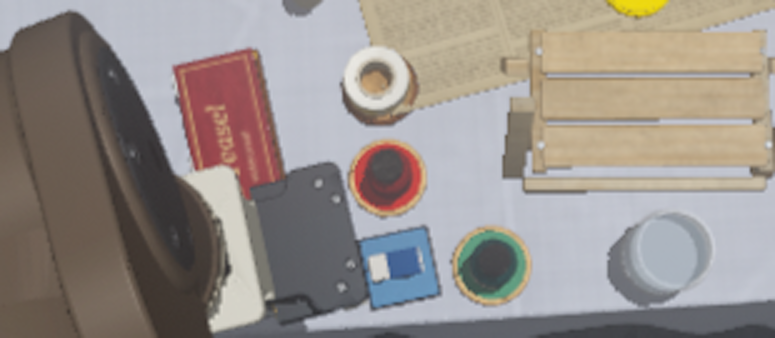

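The top view shows the tin on its board (offset about 2 mm, angle 10.0° against 9.8°) and the other four on their places. The gripper is clear, so I hand in.

```bash
python3 -c "
from station import ctrl
print(ctrl.sign_off())"
```

```text
the job is handed in; nothing more can be done
None
```

The job is handed in: the eraser, tape roll, both inks and the tin each measured within about 5 mm of their places, upright and flat, in about 33 s of the 136 s; the hand-in returned no verdict.

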